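# Fit reducing sleeves and the cover plate in a drawer block heater

## Robot

A 7-joint arm with a two-finger parallel gripper is mounted at the origin on a cart in front of the work surface, level with it; the furniture and walls round the work are solid. World frame = base frame: x ahead of the robot, y to its left, z up, the work surface at z = 0. Lengths are in m, angles in rad, forces in N, time in s.
With the tool pointing down it reaches from about 0.425 to 0.875 m from the base axis. Payload 4.7 kg.
Tool frame: the origin (TCP) lies midway between the tips of the shut fingers; the grasp point (between the pads) lies 19 mm behind it (ctrl.grip_point_offset is the distance from the TCP to the grasp point, in m); z points along the fingers, y is the line along which they close (so a half turn about z gives the same grasp; the last joint's range is limited). The gripper opens to 87 mm and grips with 3 to 60 N. Pads are 19 mm wide; open, the fingers measure 117 mm over their backs; the gripper's body (75 mm by 190 mm) begins 51 mm behind the grasp point.
Start: joints at [-1.291, 0.321, -0.07, 1.45, 0.023, 1.371, -0.057], TCP at [0.171, 0.627, 0.223] pointing down, gripper open.
Joint ranges: [-2.86, 2.86], [-0.3, 2.09], [-1.38, 1.24], [0.06, 2.45], [-1.56, 4.7], [0.09, 2.05], [-2.69, 2.69]. Speed limits (rad/s): [2.57, 2.57, 3.14, 3.14, 3.14, 3.14, 3.14].

## Interface

Orientations are given as a rotation vector (axis times angle).
In Python, from bench import ctrl gives the robot as it stands. The module is installed in compiled form; this text tells all that it offers.
- The arm moves only by the shell command python3 -m handwheel 'ROWS' [OPENING] [FORCE]. ROWS is JSON, a list of rows, each an object of numbers: "x", "y", "z": the shift along the tool's x, y, z in m; "wx", "wy", "wz": the turn, a rotation vector about the tool's x, y, z in degrees. A call has 1 to 10 rows; each row is the pose to reach, as a shift and turn from the pose commanded when the call began, along the tool's axes at that moment; what a row does not reach only later rows make up. A row lasts 1/12 s, in which the tool goes at most 41.7 mm and 7.16 degrees, less where a joint would pass 70% of its speed; a pose out of reach is approached as far as the arm can. A call with a gripper value outside its range is refused whole. OPENING is the finger opening in m, from 0 to 0.087, set as the call begins (- or left out, the last holds). The fingers move at their own pace and stop on an object; FORCE is the grip in N (left out, the last holds). Time passes only in rows, so rows that repeat a pose let the fingers close. It gives the time, the measured TCP pose, the force, the opening and the grip force at its end, in the units of the state.
- ctrl.get_state(): the state, without advancing time (a new reading comes with each control period).
- ctrl.get_image(name): name is "side" or "top"; returns a dict with "image" (480x640x3 uint8, red, green, blue), "K" (3x3 intrinsics, pixels), "k1" (the pictures are not rectified: a ray, as slopes to the right and down, at radius r is drawn at 1 + k1 r^2 times it, then the intrinsics apply), "world_to_cam" (4x4, takes a point from world to camera coordinates). Camera axes: x right, y down, z forward; pixel columns grow to the right and rows downward; lengths in m; the calibration is good to about 2 mm. A picture is of the moment at which its call begins. There is no depth.
- ctrl.close_job(): hands the job in; it is judged then, once.
The state is a dict: "time": time; "joint_positions": joint angles; "qd": joint speeds; "joint_torque": joint torques, N m; "position": TCP position; "tool_rot": TCP orientation; "ft_force": force on the tool from outside, world axes, zero at the start; "torque": the same for the moment, N m; "grip_width": opening from 0.0 (shut) to 1.0 (fully open); "grip_force": force on a finger pad.
Only numpy, scipy, OpenCV 4.12 (cv2) and the standard library are available. Lean on these libraries where they do the work, as an engineer would, in place of code of your own. Each camera call takes 0.05 s, during which the arm holds its last target. There are 200 camera calls.

## Task

The block heater's drawer is shut and its block is empty. Push the drawer in and let go, so that its push-push catch releases it and it springs out; press every brass sleeve that stands on the bench down into a bore of the block, any bore, until its shoulder is fully home; slide the black cover plate, which lies on top of the heater, down over the sleeves' necks until it lies flat on their flanges; then push the drawer back in until the catch holds it shut. Do not shift or knock over the beaker, the jar or the dropper bottle.

Things in the scene. Friction and masses are not known exactly. Their poses are not given: they have to be found in the camera images.
- heater: drawer-type dry-block heater fixed to the bench: white housing 152 mm deep, 236 wide, 106 tall. Origin: on the bench under the middle of the housing's front edge; x points into the housing, away from the robot, y to its left, z up. Beware: a solid ledge 143 mm high runs along the bench's near edge, from (0.48, 0.03) to (0.33, -0.23); keep the gripper's body clear of it
- drawer (a joint): m the drawer stands out along the heater's -x: 0 = shut, held by the catch; +0.090 = sprung fully out; negative = pushed in past the held position. To release: push in to the stop, 12 mm past held (-0.012), let go. To shut: push in to the stop, 8 to 9 mm past held, let go; it returns to 0 and stays. One more full push releases it again; a push short of the stop changes nothing
- push_bar (a point): centre of the flat front of the grey push bar on the drawer, 42 mm above the bench; the bar is 90 mm wide, 30 high (27 to 57 mm above the bench), and its front is 42 mm ahead of the housing when shut. Moves with the drawer; axes as the heater's. A spring pushes the drawer out with 4 to 6 N (drag 25 N per m/s); 12 to 20 N at the stop is enough
- bore_1 (a point): mouth of the right-hand bore (heater's -y) of the aluminium block in the drawer: on its axis, in the block's flat top, 54 mm above the bench; z up. Bore 48 mm across, 36 deep, 2 mm chamfer; bores are 62 mm apart along the heater's y, 64 mm behind the push bar's front. Under the housing's roof when the drawer is shut; about 68 mm in front of the housing when out
- bore_2 (a point): mouth of the middle bore, as bore_1. Spring plungers in each bore wall grip the sleeve: by its own weight it sinks only about 22 mm, its shoulder some 10 mm above the block; then it needs a straight downward press of 8 to 18 N until the shoulder meets the block's top (sleeve origin then 32 mm below this point)
- bore_3 (a point): mouth of the left-hand bore (heater's +y), as bore_1 and bore_2
- sleeve_1: brass flanged reducing sleeve, 68 mm tall, 160 g, upright on the bench: plug 46 mm across, 32 long (lowest 5 mm tapers to 39), then a 58 mm flange 6 thick whose underside is the shoulder, then a 32 mm neck 30 tall to hold it by, with a 19 mm hole in its top. Origin: centre of the nose's underside, z up; neck at z 38 to 68 mm. Two or three sleeves are present
- sleeve_2: another brass sleeve, the same as sleeve_1; it may be absent
- sleeve_3: another brass sleeve, the same as sleeve_1; it may be absent
- cover: black insulating cover plate, 56 x 186 x 16 mm (x, y, z), 240 g, lying on the heater's flat top (106 mm above the bench), its long side roughly along the heater's y. Three 37 mm holes through it in a row along y, 62 mm apart, the middle one at its centre, for the 32 mm necks. Origin: centre of its underside; z up. In place its underside rests on the flanges, 6 mm above the block's top, centred over bore_2
- beaker: bystander: glass beaker with green water, 94 mm across, 112 mm tall; origin at the centre of its underside
- jar: bystander: small clear sample jar with a white screw lid, 54 mm across, 57 mm tall; origin at the centre of its underside
- dropper: bystander: small brown dropper bottle, 33 mm across, 102 mm tall; origin at the centre of its underside

How it is judged:
On the way, in this order (a step that is already met when the one before it is completed fails the run):
1. the catch is released and the drawer has sprung out (value of joint drawer above 0.08 m), for 0.2 s.
2. every sleeve present is pressed fully home in a bore of the block (((horizontal distance between sleeve_1 and bore_1 below 0.004 m and z of sleeve_1 in the frame of bore_1 below -0.0303 m and angle between sleeve_1's own z axis and vertical below 0.06 rad) or (horizontal distance between sleeve_1 and bore_2 below 0.004 m and z of sleeve_1 in the frame of bore_2 below -0.0303 m and angle between sleeve_1's own z axis and vertical below 0.06 rad) or (horizontal distance between sleeve_1 and bore_3 below 0.004 m and z of sleeve_1 in the frame of bore_3 below -0.0303 m and angle between sleeve_1's own z axis and vertical below 0.06 rad)) and ((horizontal distance between sleeve_2 and bore_1 below 0.004 m and z of sleeve_2 in the frame of bore_1 below -0.0303 m and angle between sleeve_2's own z axis and vertical below 0.06 rad) or (horizontal distance between sleeve_2 and bore_2 below 0.004 m and z of sleeve_2 in the frame of bore_2 below -0.0303 m and angle between sleeve_2's own z axis and vertical below 0.06 rad) or (horizontal distance between sleeve_2 and bore_3 below 0.004 m and z of sleeve_2 in the frame of bore_3 below -0.0303 m and angle between sleeve_2's own z axis and vertical below 0.06 rad)) and ((horizontal distance between sleeve_3 and bore_1 below 0.004 m and z of sleeve_3 in the frame of bore_1 below -0.0303 m and angle between sleeve_3's own z axis and vertical below 0.06 rad) or (horizontal distance between sleeve_3 and bore_2 below 0.004 m and z of sleeve_3 in the frame of bore_2 below -0.0303 m and angle between sleeve_3's own z axis and vertical below 0.06 rad) or (horizontal distance between sleeve_3 and bore_3 below 0.004 m and z of sleeve_3 in the frame of bore_3 below -0.0303 m and angle between sleeve_3's own z axis and vertical below 0.06 rad))), for 0.2 s.
3. the cover plate lies flat on the sleeves' flanges, their necks through its holes (horizontal distance between cover and bore_2 below 0.006 m and z of cover in the frame of bore_2 below 0.0085 m and angle between cover's own z axis and vertical below 0.05 rad and angle between the y axis of cover and the y axis of heater, either way round below 0.09 rad), for 0.2 s.
4. the drawer is pushed in past the catch (value of joint drawer below 0.004 m), for 0.1 s.
At the end, for the whole second after the job is handed in: Each sleeve present is within 4 mm of a bore's axis, upright, its shoulder on the block (gap under 1.7 mm); the cover lies flat on the flanges (within 2.5 mm), within 6 mm of the middle bore, square to the drawer (0.09 rad); the drawer is held shut within 4 mm; all at rest (all of step 2 and all of step 3 and value of joint drawer between -0.004 and 0.004 m and velocity of joint drawer between -0.01 and 0.01 m/s and linear speed of each of sleeve_1, sleeve_2, sleeve_3, cover below 0.02 m/s); the robot touches nothing.
It fails at once if the beaker is shifted by more than 40 mm or tipped (distance of beaker from where it was at the start of the episode above 0.04 m or angle between beaker's own z axis and vertical above 0.5 rad).
It fails at once if the jar is shifted by more than 40 mm or tipped (distance of jar from where it was at the start of the episode above 0.04 m or angle between jar's own z axis and vertical above 0.5 rad).
It fails at once if the dropper is shifted by more than 40 mm or tipped (distance of dropper from where it was at the start of the episode above 0.04 m or angle between dropper's own z axis and vertical above 0.5 rad).
Of sleeve_1, sleeve_2, sleeve_3 only 2 to 3 are there at a start; the rules pass over those that are not, and their reading is None.
At some moment in a run one of sleeve_1, sleeve_2, sleeve_3 may be knocked a few centimetres aside while the robot is not near it.
It also fails if it takes over 208 s, if anything falls off the work surface, if the arm or the gripper's body presses on something with over 40 N, if the wrist force passes 120 N, or if a joint passes its speed limit or range.

## Working session

There is one attempt and no reset: what is moved stays moved. The work goes in short steps, Python scripts to look and compute and a shell command to move; the robot and the scene stay as the last step left them, time stands still between calls to the robot, and variables do not carry over. Pictures are saved under pics/ and viewed, at most 15 in all, crops included, and the job is handed in when it is done.

```bash
mkdir -p pics; cat > h.py <<'E'
import numpy as np, cv2
from bench import ctrl
from scipy.spatial.transform import Rotation as R
def snap(name, fn=None):
    d=ctrl.get_image(name)
    if fn: cv2.imwrite('pics/'+fn, d['image'][:,:,::-1])
    return d
def dist(d): return np.array([d['k1'],0,0,0,0],float)
def px(d,P):
    T=np.array(d['world_to_cam']); P=np.atleast_2d(np.array(P,float))
    return cv2.projectPoints(P,cv2.Rodrigues(T[:3,:3])[0],T[:3,3],np.array(d['K']),dist(d))[0][:,0]
def at(d,uv,z):
    T=np.array(d['world_to_cam']); 
    n=cv2.undistortPoints(np.array(uv,float).reshape(-1,1,2),np.array(d['K']),dist(d))[:,0]
    o=-T[:3,:3].T@T[:3,3]; r=np.c_[n,np.ones(len(n))]@T[:3,:3]
    return o+r*((z-o[2])/r[:,2])[:,None]
def to_tool(target):
    s=ctrl.get_state(); Rm=R.from_rotvec(s['tool_rot'])
    return Rm.inv().apply(np.array(target)-s['position'])
E
python3 - <<'E'
from h import *
for n in('top','side'):
    d=snap(n,n+'0.png'); T=np.array(d['world_to_cam']); print(n,d['K'],d['k1'],-T[:3,:3].T@T[:3,3],T[:3,:3])
s=ctrl.get_state(); print(s); print(R.from_rotvec(s['tool_rot']).as_matrix())
E
```

```text
top [[605.0452273    0.         325.47136437]
 [  0.         605.0452273  249.45369903]
 [  0.           0.           1.        ]] -0.21047217088393558 [ 0.33033084 -0.20414076  1.33908442] [[-0.11509068 -0.99335164 -0.00257861]
 [-0.97028276  0.11297336 -0.21398221]
 [ 0.21285089 -0.02212538 -0.97683415]]
side [[552.68009222   0.         322.59315302]
 [  0.         552.68009222 237.69882863]
 [  0.           0.           1.        ]] -0.05435675003904947 [0.39755513 0.61624294 0.70826204] [[-0.97085832 -0.23945284  0.00982185]
 [-0.14819555  0.56763938 -0.80982938]
 [ 0.18834067 -0.78768514 -0.58658325]]
{'time': 0.1, 'joint_positions': array([-1.29091197,  0.32172395, -0.07008062,  1.45153965,  0.02258584,
        1.37082141, -0.05692816]), 'qd': array([ 0.00060795, -0.00169833,  0.00094636, -0.0026602 ,  0.00024808,
        0.00139414, -0.00139028]), 'joint_torque': array([ 2.63624552e-04, -4.92568803e+01, -4.05470403e-01, -3.13403070e+01,
       -6.41259528e-02,  3.94364214e-02,  6.60993760e-05]), 'position': array([0.17064703, 0.62668419, 0.22159375]), 'tool_rot': array([-4.16257390e-01, -3.11374653e+00,  2.66963511e-03]), 'ft_force': array([ 0.19592285, -0.82969077,  0.09863176]), 'torque': array([-0.0152843 , -0.05179313,  0.05633552]), 'grip_force': 0.0, 'grip_width': 1.002132199239455}
[[-9.64884867e-01  2.62672910e-01 -3.68706364e-04]
 [ 2.62673156e-01  9.64883433e-01 -1.66545014e-03]
 [-8.17099723e-05 -1.70381690e-03 -9.99998545e-01]]
```

View pics/top0.png

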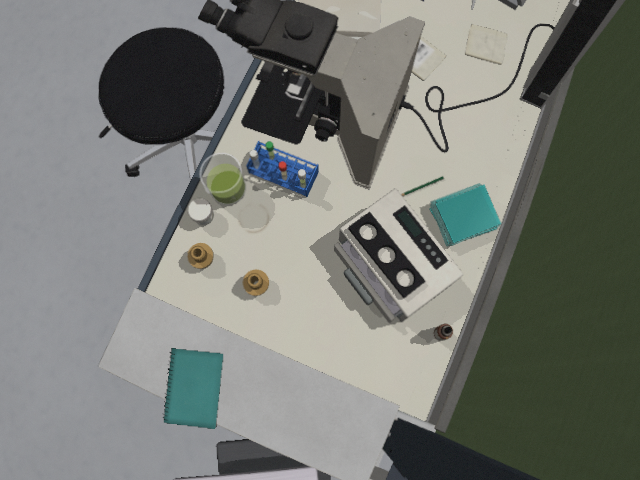

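View pics/side0.png

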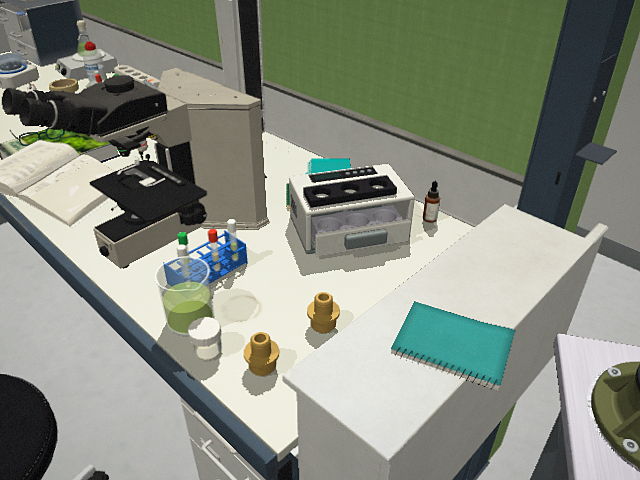

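The top view shows two sleeves (necks at about 201,252 and 256,280), the cover on the heater (holes at about 369,232, 386,255 and 405,278), the push bar at about (358,286), the beaker at (222,177), the jar at (200,211) and the dropper at (444,331). The side view agrees: two sleeves, with the beaker and jar beyond them.

```bash
python3 - <<'E'
from h import *
a=cv2.imread('pics/top0.png'); b=cv2.imread('pics/side0.png')
c=cv2.resize(a[190:330,310:480],None,fx=4,fy=4,interpolation=cv2.INTER_CUBIC); cv2.imwrite('pics/c1.png',c)
c=np.hstack([cv2.resize(a[225:305,170:285],(460,320),interpolation=cv2.INTER_CUBIC),cv2.resize(b[280:385,230:350],(366,320),interpolation=cv2.INTER_CUBIC)])[:,:800]; cv2.imwrite('pics/c2.png',c)
E
```

```text
(no output)
```

View pics/c1.png

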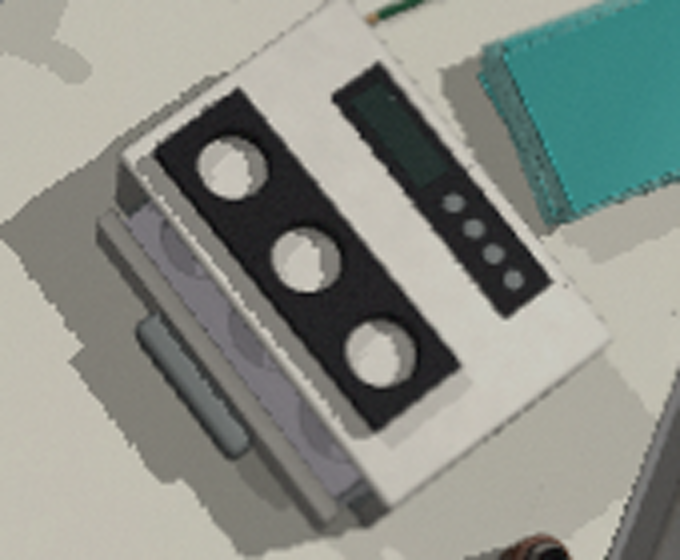

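View pics/c2.png

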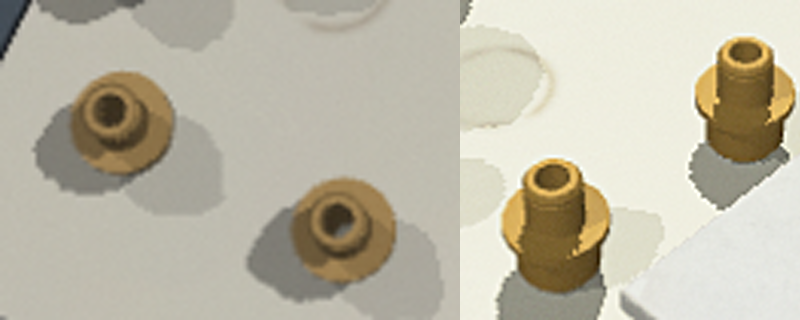

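```bash
python3 - <<'E'
from h import *
d=snap('top'); e=snap('side')
h=at(d,[(368,232),(386.5,255),(405.25,278)],.122); print('holes',h)
c=at(d,[(341.25,228.75),(407,318.75),(463,274.5),(394.5,190)],.106);print('roof',c)
print('w/d',np.linalg.norm(c[0]-c[1]),np.linalg.norm(c[1]-c[2]),np.linalg.norm(c[3]-c[2]))
y=c[0]-c[1]; print('yaw y-axis',np.arctan2(y[1],y[0]), 'back',np.arctan2(*(c[3]-c[2])[[1,0]]),'x',np.arctan2(*(c[2]-c[1])[[1,0]]))
y=h[0]-h[2];print('cover yaw',np.arctan2(y[1],y[0]),np.linalg.norm(y))
print('bar',at(d,[(345,272.5),(368.75,303.75)],.057))
print('sl top',at(d,[(197.25,252.5),(255,280.25)],.068))
print('sl side',at(e,[(260.2,339),(323.1,297.7)],.068))
print('byst',at(d,[(222,165)],.112),at(d,[(200,211)],.057),at(d,[(442,330)],.1))
s=ctrl.get_state();print(s['time'])
E
```

```text
holes [[ 0.62214856 -0.32360843  0.122     ]
 [ 0.56938577 -0.3551803   0.122     ]
 [ 0.51726395 -0.38695295  0.122     ]]
roof [[ 0.63945242 -0.2701559   0.106     ]
 [ 0.43539801 -0.38119212  0.106     ]
 [ 0.51253722 -0.51143123  0.106     ]
 [ 0.71142757 -0.39395141  0.106     ]]
w/d 0.23230851365512462 0.15136936532961068 0.23099541799756493
yaw y-axis 0.49834078287102707 back 0.5335356358374884 x -1.0360658958316435
cover yaw 0.5433151379505907 0.12252881522256777
bar [[ 0.55439481 -0.26908433  0.057     ]
 [ 0.48125541 -0.31122381  0.057     ]]
sl top [[ 0.63275988  0.04427058  0.068     ]
 [ 0.55784205 -0.07575218  0.068     ]]
sl side [[ 0.63313244  0.04572572  0.068     ]
 [ 0.56019619 -0.07308276  0.068     ]]
byst [[ 0.80965866 -0.03086338  0.112     ]] [[0.72892934 0.03390766 0.057     ]] [[ 0.40386009 -0.45106498  0.1       ]]
0.2
```

Measured geometry is consistent with the given sizes: front edge 0.232 m, depth 0.151 m, hole spacing about 61 mm. The heater's y axis lies at about 30° yaw. Moving out.

```bash
cat >> h.py <<'E'
a=np.deg2rad(-60.); HX=np.array([np.cos(a),np.sin(a),0]); HY=np.array([-np.sin(a),np.cos(a),0]); O=np.array([0.538,-0.3265,0])
def go(t,yaw=None):
    "print shift in tool axes, and wz turn so that tool y has the given yaw (deg, mod 180)"
    s=ctrl.get_state(); Rm=R.from_rotvec(s['tool_rot']).as_matrix()
    print('t',round(s['time'],2),'pos',s['position'].round(4),'F',np.round(s['ft_force'],1),'w',round(float(s['grip_width'])*.087,4),'gf',round(float(s['grip_force']),1),'shift',(Rm.T@(np.array(t)-s['position'])).round(4))
    cy=np.degrees(np.arctan2(Rm[1,1],Rm[0,1])); print('yaw y',cy.round(2),'tilt',np.degrees(np.arccos(-Rm[2,2])).round(2),'q7',s['joint_positions'][6].round(2))
    if yaw is not None: print('wz',((cy-yaw+90)%180-90).round(2))
E
python3 -m handwheel '[{"x":-0.4,"y":-0.22,"z":-0.08},{"x":-0.4,"y":-0.22,"z":-0.08},{"x":-0.4,"y":-0.22,"z":-0.08},{"x":-0.4,"y":-0.22,"z":-0.08},{"x":-0.4,"y":-0.22,"z":-0.08},{"x":-0.4,"y":-0.22,"z":-0.08},{"x":-0.4,"y":-0.22,"z":-0.08},{"x":-0.4,"y":-0.22,"z":-0.08},{"x":-0.4,"y":-0.22,"z":-0.08},{"x":-0.4,"y":-0.22,"z":-0.08}]' 0 20
python3 -c "
from h import *
t=O-0.085*HX; t[2]=.25; print(t); go(t,30)"
```

```text
[ 0.4955     -0.25288784  0.25      ]
t 0.2 pos [0.1707 0.6268 0.2219] F [1.  0.5 1.1] w 0.087 gf 0.0 shift [-0.5445 -0.7635 -0.0271]
yaw y 74.77 tilt 0.07 q7 -0.06
wz 44.77invalid input at $[0]: expected keys x, y, z, wx, wy, wz
```

```bash
python3 -m handwheel '[{"x":-0.4,"y":-0.22,"z":-0.08,"wx":0,"wy":0,"wz":0},{"x":-0.4,"y":-0.22,"z":-0.08,"wx":0,"wy":0,"wz":0},{"x":-0.4,"y":-0.22,"z":-0.08,"wx":0,"wy":0,"wz":0},{"x":-0.4,"y":-0.22,"z":-0.08,"wx":0,"wy":0,"wz":0},{"x":-0.4,"y":-0.22,"z":-0.08,"wx":0,"wy":0,"wz":0},{"x":-0.4,"y":-0.22,"z":-0.08,"wx":0,"wy":0,"wz":10},{"x":-0.4,"y":-0.22,"z":-0.08,"wx":0,"wy":0,"wz":20},{"x":-0.4,"y":-0.22,"z":-0.08,"wx":0,"wy":0,"wz":30},{"x":-0.4,"y":-0.22,"z":-0.08,"wx":0,"wy":0,"wz":45},{"x":-0.4,"y":-0.22,"z":-0.08,"wx":0,"wy":0,"wz":45}]' 0 20
python3 -c "
from h import *
t=O-0.085*HX; t[2]=.25; print(t); go(t,30)"
```

```text
time: 1.03
position: [0.4668, 0.3402, 0.295]
tool_rot: [-1.362, -2.831, -0.001]
ft_force: [1.4, 0.0, 0.1]
grip_width: 0.324
grip_force: 0.0
[ 0.4955     -0.25288784  0.25      ]
t 1.03 pos [0.4668 0.3402 0.295 ] F [1.4 0.  0.1] w 0.0282 gf 0.0 shift [-0.4813 -0.3477  0.0447]
yaw y 38.61 tilt 0.02 q7 0.02
wz 8.61
```

```bash
python3 -m handwheel '[{"x":-0.48,"y":-0.34,"z":0,"wx":0,"wy":0,"wz":6},{"x":-0.48,"y":-0.34,"z":0,"wx":0,"wy":0,"wz":6},{"x":-0.48,"y":-0.34,"z":0,"wx":0,"wy":0,"wz":6},{"x":-0.48,"y":-0.34,"z":0,"wx":0,"wy":0,"wz":6},{"x":-0.48,"y":-0.34,"z":0,"wx":0,"wy":0,"wz":6},{"x":-0.48,"y":-0.34,"z":0,"wx":0,"wy":0,"wz":6},{"x":-0.48,"y":-0.34,"z":0,"wx":0,"wy":0,"wz":6},{"x":-0.48,"y":-0.34,"z":0,"wx":0,"wy":0,"wz":6},{"x":-0.48,"y":-0.34,"z":0,"wx":0,"wy":0,"wz":6},{"x":-0.48,"y":-0.34,"z":0,"wx":0,"wy":0,"wz":6}]' 
python3 -c "
from h import *
t=O-0.085*HX; t[2]=.25; print(t); go(t,30)"
```

```text
time: 1.87
position: [0.4919, -0.076, 0.2946]
tool_rot: [1.5, 2.76, 0.002]
ft_force: [0.8, 0.3, -0.6]
grip_width: 0.006
grip_force: 0.0
[ 0.4955     -0.25288784  0.25      ]
t 1.87 pos [ 0.4919 -0.076   0.2946] F [ 0.8  0.3 -0.6] w 0.0005 gf 0.0 shift [-0.1504 -0.0933  0.0445]
yaw y 32.97 tilt 0.06 q7 0.65
wz 2.97
```

```bash
python3 -m handwheel '[{"x":-0.15,"y":-0.093,"z":0.06,"wx":0,"wy":0,"wz":2},{"x":-0.15,"y":-0.093,"z":0.06,"wx":0,"wy":0,"wz":2},{"x":-0.15,"y":-0.093,"z":0.06,"wx":0,"wy":0,"wz":2},{"x":-0.15,"y":-0.093,"z":0.06,"wx":0,"wy":0,"wz":2},{"x":-0.15,"y":-0.093,"z":0.06,"wx":0,"wy":0,"wz":2},{"x":-0.15,"y":-0.093,"z":0.06,"wx":0,"wy":0,"wz":2},{"x":-0.15,"y":-0.093,"z":0.06,"wx":0,"wy":0,"wz":2}]' 
python3 -c "
from h import *
t=O-0.085*HX; t[2]=.038; print(t); go(t,30);d=snap('top','top1.png'); cv2.imwrite('pics/c3.png',cv2.resize(cv2.imread('pics/top1.png')[180:340,280:480],(800,640))[:600])"
```

```text
time: 2.45
position: [0.4951, -0.2514, 0.2339]
tool_rot: [-1.552, -2.73, 0.001]
ft_force: [0.0, 0.7, -0.3]
grip_width: 0.006
grip_force: 0.0
[ 0.4955     -0.25288784  0.038     ]
t 2.45 pos [ 0.4951 -0.2514  0.2339] F [ 0.   0.7 -0.3] w 0.0005 gf 0.0 shift [-1.700e-03 -1.000e-04  1.959e-01]
yaw y 30.78 tilt 0.09 q7 1.05
wz 0.78
```

View pics/c3.png

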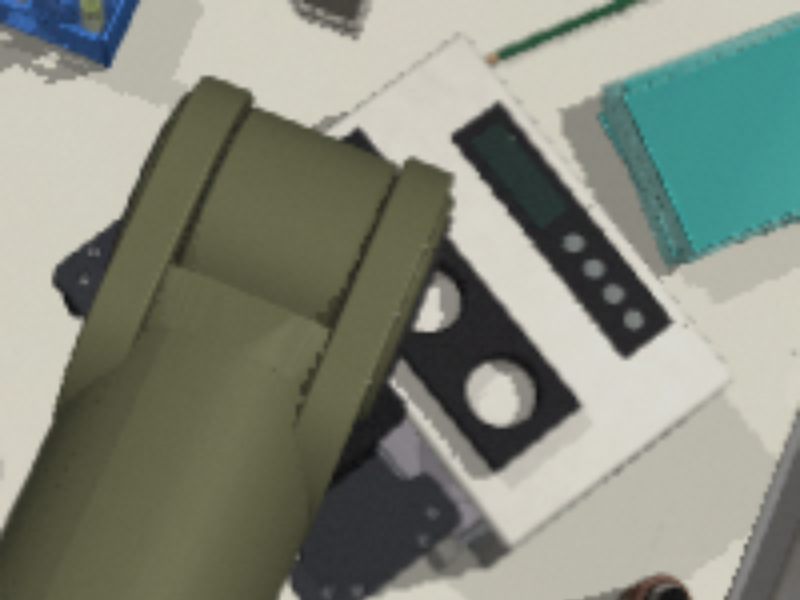

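The wrist covers the bar in the top view, but the gripper is square to the heater. Lowering in front of the bar.

```bash
python3 -m handwheel '[{"x":0,"y":0,"z":0.04,"wx":0,"wy":0,"wz":0.8},{"x":0,"y":0,"z":0.08,"wx":0,"wy":0,"wz":0.8},{"x":0,"y":0,"z":0.12,"wx":0,"wy":0,"wz":0.8},{"x":0,"y":0,"z":0.15,"wx":0,"wy":0,"wz":0.8},{"x":0,"y":0,"z":0.18,"wx":0,"wy":0,"wz":0.8},{"x":0,"y":0,"z":0.195,"wx":0,"wy":0,"wz":0.8},{"x":0,"y":0,"z":0.195,"wx":0,"wy":0,"wz":0.8}]' 
python3 -c "
from h import *
t=O-0.052*HX; t[2]=.038; go(t,30);d=snap('side','side1.png'); print(px(d,[O-.042*HX+[0,0,.042]])); cv2.imwrite('pics/c4.png',cv2.resize(cv2.imread('pics/side1.png')[140:300,270:470],(750,600)))"
```

```text
time: 3.08
position: [0.4943, -0.2466, 0.0361]
tool_rot: [-1.559, -2.72, 0.0]
ft_force: [-0.3, 0.2, 0.3]
grip_width: 0.003
grip_force: 0.0
t 3.08 pos [ 0.4943 -0.2466  0.0361] F [-0.3  0.2  0.3] w 0.0002 gf 0.0 shift [-0.039  -0.0023 -0.0021]
yaw y 30.37 tilt 0.38 q7 1.19
wz 0.37
[[368.92004878 241.30899395]]
```

View pics/c4.png

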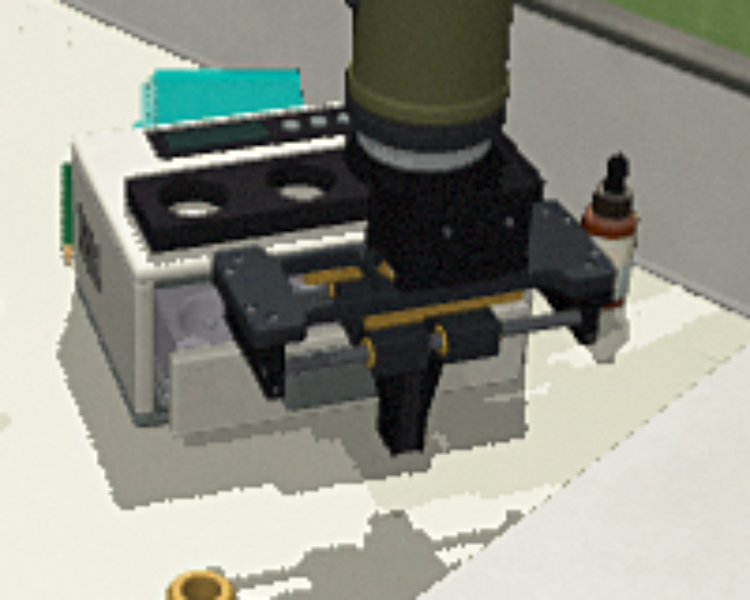

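```bash
python3 -m handwheel '[{"x":-0.01,"y":0,"z":-0.006,"wx":0,"wy":0,"wz":0.3},{"x":-0.02,"y":0,"z":-0.006,"wx":0,"wy":0,"wz":0.3},{"x":-0.03,"y":0,"z":-0.006,"wx":0,"wy":0,"wz":0.3},{"x":-0.036,"y":0,"z":-0.006,"wx":0,"wy":0,"wz":0.3},{"x":-0.04,"y":0,"z":-0.006,"wx":0,"wy":0,"wz":0.3},{"x":-0.043,"y":0,"z":-0.006,"wx":0,"wy":0,"wz":0.3},{"x":-0.045,"y":0,"z":-0.006,"wx":0,"wy":0,"wz":0.3},{"x":-0.045,"y":0,"z":-0.006,"wx":0,"wy":0,"wz":0.3}]' 
python3 -c "
from h import *
t=O-0.04*HX; t[2]=.042; go(t,30);print(ctrl.get_state()['ft_force']@HX)"
```

```text
time: 3.8
position: [0.5191, -0.2882, 0.0462]
tool_rot: [-1.573, -2.717, -0.004]
ft_force: [-2.4, 5.6, 4.3]
grip_width: 0.006
grip_force: 2.7
t 3.8 pos [ 0.5191 -0.2882  0.0462] F [-2.4  5.6  4.3] w 0.0005 gf 2.7 shift [-0.0026 -0.0028  0.0042]
yaw y 29.88 tilt 0.19 q7 1.25
wz -0.12
-6.049793305613028
```

```bash
python3 -m handwheel '[{"x":-0.003,"y":0,"z":0.002,"wx":0,"wy":0,"wz":0},{"x":-0.006,"y":0,"z":0.002,"wx":0,"wy":0,"wz":0},{"x":-0.007,"y":0,"z":0.002,"wx":0,"wy":0,"wz":0},{"x":-0.007,"y":0,"z":0.002,"wx":0,"wy":0,"wz":0}]' 
python3 -c "
from h import *
t=O-0.04*HX; t[2]=.042; go(t,30);print(ctrl.get_state()['ft_force']@HX)"
```

```text
time: 4.13
position: [0.5202, -0.2899, 0.0437]
tool_rot: [-1.566, -2.71, -0.011]
ft_force: [-9.3, 15.0, 14.8]
grip_width: 0.006
grip_force: 8.7
t 4.13 pos [ 0.5202 -0.2899  0.0437] F [-9.3 15.  14.8] w 0.0005 gf 8.7 shift [-0.0006 -0.0028  0.0017]
yaw y 29.95 tilt 0.77 q7 1.26
wz -0.05
-17.647214158256578
```

```bash
python3 -m handwheel '[{"x":0.01,"y":0,"z":-0.004,"wx":0,"wy":0,"wz":0},{"x":0.04,"y":0,"z":-0.01,"wx":0,"wy":0,"wz":0},{"x":0.07,"y":0,"z":-0.04,"wx":0,"wy":0,"wz":0},{"x":0.09,"y":0,"z":-0.08,"wx":0,"wy":0,"wz":0},{"x":0.1,"y":0,"z":-0.12,"wx":0,"wy":0,"wz":0},{"x":0.1,"y":0,"z":-0.16,"wx":0,"wy":0,"wz":0},{"x":0.1,"y":0,"z":-0.2,"wx":0,"wy":0,"wz":0},{"x":0.1,"y":0,"z":-0.2,"wx":0,"wy":0,"wz":0}]' 0.06
python3 - <<'E'
from h import *
go([0.559,-0.0745,0.2],30);d=snap('side','side2.png'); cv2.imwrite('pics/c5.png',cv2.resize(cv2.imread('pics/side2.png')[130:390,210:460],(577,600)))
E
```

```text
time: 4.8
position: [0.4766, -0.2114, 0.2527]
tool_rot: [1.568, 2.705, 0.01]
ft_force: [0.7, -1.8, 0.9]
grip_width: 0.528
grip_force: 0.0
t 4.8 pos [ 0.4766 -0.2114  0.2527] F [ 0.7 -1.8  0.9] w 0.0459 gf 0.0 shift [0.0783 0.1388 0.0538]
yaw y 29.81 tilt 0.91 q7 0.9
wz -0.19
```

View pics/c5.png

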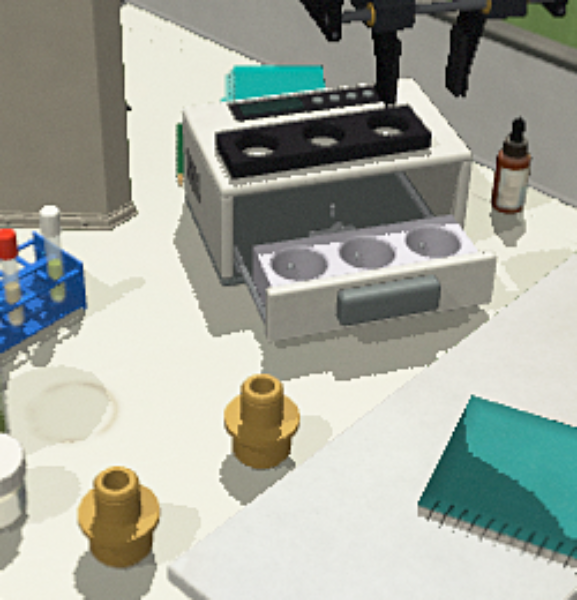

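The drawer has sprung out. In the crop the bores are at (300,262), (366,252) and (433,240), and the sleeves have not moved.

```bash
python3 - <<'E'
from h import *
d=snap('side'); 
print('bores',at(d,np.array([(300,262),(366,252),(433,240)])/2.308+[210,130],.054)); print([O-.068*HX+k*.062*HY for k in(1,0,-1)])
print('sl',at(d,np.array([(117,478),(263,384)])/2.308+[210,130],.068))
E
```

```text
bores [[ 0.56940433 -0.25189748  0.054     ]
 [ 0.51677025 -0.28076867  0.054     ]
 [ 0.46236046 -0.31361624  0.054     ]]
[array([ 0.55769358, -0.23661027,  0.        ]), array([ 0.504     , -0.26761027,  0.        ]), array([ 0.45030642, -0.29861027,  0.        ])]
sl [[ 0.63371312  0.04164798  0.068     ]
 [ 0.55958265 -0.07673406  0.068     ]]
```

```bash
python3 -m handwheel '[{"x":0.078,"y":0.139,"z":0,"wx":0,"wy":0,"wz":0},{"x":0.078,"y":0.139,"z":0,"wx":0,"wy":0,"wz":0},{"x":0.078,"y":0.139,"z":0.0,"wx":0,"wy":0,"wz":0},{"x":0.078,"y":0.139,"z":0.05,"wx":0,"wy":0,"wz":0},{"x":0.078,"y":0.139,"z":0.1,"wx":0,"wy":0,"wz":0},{"x":0.078,"y":0.139,"z":0.12,"wx":0,"wy":0,"wz":0},{"x":0.078,"y":0.139,"z":0.12,"wx":0,"wy":0,"wz":0},{"x":0.078,"y":0.139,"z":0.12,"wx":0,"wy":0,"wz":0}]' 0.07
python3 - <<'E'
from h import *
go([0.559,-0.0745,0.044],30);d=snap('side','side3.png'); print(px(d,[0.559,-.0745,.068])); cv2.imwrite('pics/c6.png',cv2.resize(cv2.imread('pics/side3.png')[220:350,240:410],(785,600)))
E
```

```text
time: 5.57
position: [0.5513, -0.0724, 0.1206]
tool_rot: [-1.573, -2.713, 0.008]
ft_force: [1.2, 0.1, 1.6]
grip_width: 0.805
grip_force: 0.0
t 5.57 pos [ 0.5513 -0.0724  0.1206] F [1.2 0.1 1.6] w 0.07 gf 0.0 shift [-0.0059  0.0061  0.0766]
yaw y 29.81 tilt 0.43 q7 0.74
wz -0.19
[[323.97197665 297.27960762]]
```

View pics/c6.png

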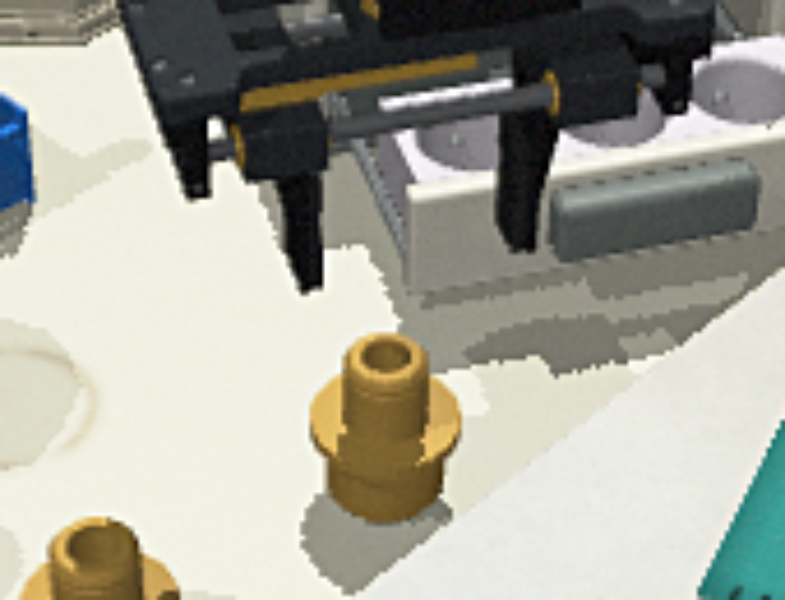

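Left bore, front panel and bar are visible here; the fingers are about 8 mm short of straddling the sleeve (neck top at crop 387,357), as computed. Correcting, lowering and gripping.

```bash
python3 -m handwheel '[{"x":-0.006,"y":0.006,"z":0.0,"wx":0,"wy":0,"wz":0},{"x":-0.006,"y":0.006,"z":0.02,"wx":0,"wy":0,"wz":0},{"x":-0.006,"y":0.006,"z":0.045,"wx":0,"wy":0,"wz":0},{"x":-0.006,"y":0.006,"z":0.065,"wx":0,"wy":0,"wz":0},{"x":-0.006,"y":0.006,"z":0.075,"wx":0,"wy":0,"wz":0},{"x":-0.006,"y":0.006,"z":0.075,"wx":0,"wy":0,"wz":0}]' 0.07
python3 -c "
from h import *
go([0.559,-0.075,0.044],30)
d=snap('side')
print(at(d,np.array([(389,299)])/2.308+[210,130],.042),O-.132*HX)
print(px(d,[O-.068*HX+k*.062*HY+[0,0,.054] for k in(1,0,-1)]))"
```

```text
time: 6.12
position: [0.5624, -0.0746, 0.0485]
tool_rot: [-1.575, -2.718, 0.0]
ft_force: [-0.6, -0.1, 0.5]
grip_width: 0.802
grip_force: 0.0
t 6.12 pos [ 0.5624 -0.0746  0.0485] F [-0.6 -0.1  0.5] w 0.0698 gf 0.0 shift [ 0.0013 -0.0031  0.0045]
yaw y 29.82 tilt 0.02 q7 0.81
wz -0.18
[[ 0.48830902 -0.23541197  0.042     ]] [ 0.472      -0.21218465  0.        ]
[[344.1338416  248.89447778]
 [373.75208721 243.90389188]
 [402.56411595 239.0445586 ]]
```

```bash
python3 -m handwheel '[{"x":0.001,"y":-0.003,"z":0.004,"wx":0,"wy":0,"wz":0},{"x":0.001,"y":-0.003,"z":0.004,"wx":0,"wy":0,"wz":0}]' 0.07
python3 -m handwheel '[{"x":0,"y":0,"z":0,"wx":0,"wy":0,"wz":0},{"x":0,"y":0,"z":0,"wx":0,"wy":0,"wz":0},{"x":0,"y":0,"z":0,"wx":0,"wy":0,"wz":0},{"x":0,"y":0,"z":0,"wx":0,"wy":0,"wz":0},{"x":0,"y":0,"z":0,"wx":0,"wy":0,"wz":0}]' 0.02 40
python3 -m handwheel '[{"x":0,"y":0,"z":-0.02,"wx":0,"wy":0,"wz":0},{"x":0,"y":0,"z":-0.05,"wx":0,"wy":0,"wz":0},{"x":0,"y":0,"z":-0.09,"wx":0,"wy":0,"wz":0},{"x":0,"y":0,"z":-0.12,"wx":0,"wy":0,"wz":0},{"x":0,"y":0,"z":-0.12,"wx":0,"wy":0,"wz":0}]'
python3 - <<'E'
from h import *
go(O-.068*HX-.062*HY+[0,0,.16],30);d=snap('side','side4.png'); cv2.imwrite('pics/c7.png',cv2.resize(cv2.imread('pics/side4.png')[130:330,240:460],(660,600)))
E
```

```text
time: 6.33
position: [0.5597, -0.0751, 0.0457]
tool_rot: [1.574, 2.717, 0.002]
ft_force: [-0.4, -0.0, -0.4]
grip_width: 0.802
grip_force: 0.0
time: 6.75
position: [0.5592, -0.0745, 0.0447]
tool_rot: [1.574, 2.719, 0.0]
ft_force: [0.4, 0.0, -0.2]
grip_width: 0.512
grip_force: 0.0
time: 7.17
position: [0.5631, -0.0755, 0.1712]
tool_rot: [1.57, 2.71, 0.01]
ft_force: [1.8, -0.2, 0.5]
grip_width: 0.24
grip_force: 0.0
t 7.17 pos [ 0.5631 -0.0755  0.1712] F [ 1.8 -0.2  0.5] w 0.0209 gf 0.0 shift [-0.1374 -0.209   0.0098]
yaw y 29.84 tilt 0.65 q7 0.73
wz -0.16
```

View pics/c7.png

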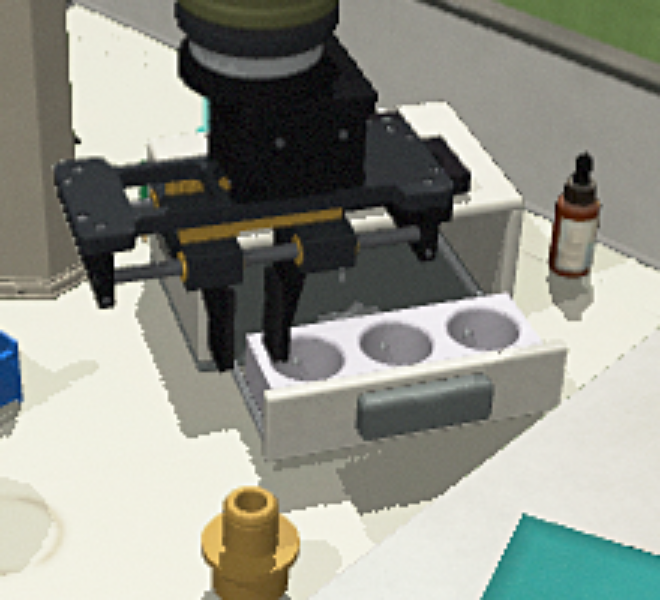

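The fingers had not closed before the lift; the sleeve still stands at crop (251,500). The drawer is now fully out, with bores at crop (308,356), (396,343) and (483,329). Repeating the grasp with a longer wait.

```bash
python3 -m handwheel '[{"x":0,"y":0,"z":0,"wx":0,"wy":0,"wz":0},{"x":0,"y":0,"z":0,"wx":0,"wy":0,"wz":0},{"x":0,"y":0,"z":0,"wx":0,"wy":0,"wz":0},{"x":0,"y":0,"z":0,"wx":0,"wy":0,"wz":0},{"x":0,"y":0,"z":0.04,"wx":0,"wy":0,"wz":0},{"x":0,"y":0,"z":0.07,"wx":0,"wy":0,"wz":0},{"x":0,"y":0,"z":0.1,"wx":0,"wy":0,"wz":0},{"x":0,"y":0,"z":0.12,"wx":0,"wy":0,"wz":0},{"x":0,"y":0,"z":0.12,"wx":0,"wy":0,"wz":0}]' 0.065
python3 -c "
from h import *
go([0.559,-0.075,0.044],30)
d=snap('side')
print(at(d,np.array([(308,356),(396,343),(483,329)])/3+[240,130],.054),[O-.068*HX+k*.062*HY for k in(1,0,-1)])"
python3 -m handwheel '[{"x":0,"y":0,"z":0,"wx":0,"wy":0,"wz":0},{"x":0,"y":0,"z":0,"wx":0,"wy":0,"wz":0},{"x":0,"y":0,"z":0,"wx":0,"wy":0,"wz":0},{"x":0,"y":0,"z":0,"wx":0,"wy":0,"wz":0},{"x":0,"y":0,"z":0,"wx":0,"wy":0,"wz":0},{"x":0,"y":0,"z":0,"wx":0,"wy":0,"wz":0},{"x":0,"y":0,"z":0,"wx":0,"wy":0,"wz":0},{"x":0,"y":0,"z":0,"wx":0,"wy":0,"wz":0},{"x":0,"y":0,"z":0,"wx":0,"wy":0,"wz":0},{"x":0,"y":0,"z":0,"wx":0,"wy":0,"wz":0}]' 0.02 40
```

```text
time: 7.97
position: [0.5563, -0.0744, 0.0402]
tool_rot: [-1.572, -2.714, 0.006]
ft_force: [-0.3, 0.7, 0.2]
grip_width: 0.729
grip_force: 0.0
t 7.97 pos [ 0.5563 -0.0744  0.0402] F [-0.3  0.7  0.2] w 0.0635 gf 0.0 shift [-0.0019  0.002  -0.0038]
yaw y 29.85 tilt 0.37 q7 0.81
wz -0.15
[[ 0.56064225 -0.23660997  0.054     ]
 [ 0.50714179 -0.26531007  0.054     ]
 [ 0.45310336 -0.29567934  0.054     ]] [array([ 0.55769358, -0.23661027,  0.        ]), array([ 0.504     , -0.26761027,  0.        ]), array([ 0.45030642, -0.29861027,  0.        ])]
time: 8.85
position: [0.5596, -0.0745, 0.045]
tool_rot: [1.574, 2.718, 0.001]
ft_force: [-0.4, 0.1, 4.3]
grip_width: 0.353
grip_force: 40.0
```

```bash
cat >> h.py <<'E'
B2=np.array([0.5055,-0.2665,0]); B1=B2-.062*HY; B3=B2+.062*HY
E
python3 -m handwheel '[{"x":0,"y":0,"z":-0.02,"wx":0,"wy":0,"wz":0},{"x":0,"y":0,"z":-0.06,"wx":0,"wy":0,"wz":0},{"x":0,"y":0,"z":-0.09,"wx":0,"wy":0,"wz":0},{"x":0,"y":0,"z":-0.12,"wx":0,"wy":0,"wz":0},{"x":0,"y":0,"z":-0.12,"wx":0,"wy":0,"wz":0}]'
python3 -c "
from h import *
go(B1+[0,0,.165],30)"
```

```text
time: 9.27
position: [0.5622, -0.0755, 0.17]
tool_rot: [1.571, 2.712, 0.008]
ft_force: [1.4, -0.1, -0.7]
grip_width: 0.352
grip_force: 40.0
t 9.27 pos [ 0.5622 -0.0755  0.17  ] F [ 1.4 -0.1 -0.7] w 0.0306 gf 40.0 shift [-0.1377 -0.2062  0.0039]
yaw y 29.83 tilt 0.51 q7 0.73
wz -0.17
```

```bash
python3 -m handwheel '[{"x":-0.139,"y":-0.205,"z":0,"wx":0,"wy":0,"wz":0},{"x":-0.139,"y":-0.205,"z":0,"wx":0,"wy":0,"wz":0},{"x":-0.139,"y":-0.205,"z":0,"wx":0,"wy":0,"wz":0},{"x":-0.139,"y":-0.205,"z":0,"wx":0,"wy":0,"wz":0},{"x":-0.139,"y":-0.205,"z":0,"wx":0,"wy":0,"wz":0},{"x":-0.139,"y":-0.205,"z":0,"wx":0,"wy":0,"wz":0},{"x":-0.139,"y":-0.205,"z":0,"wx":0,"wy":0,"wz":0},{"x":-0.139,"y":-0.205,"z":0.04,"wx":0,"wy":0,"wz":0},{"x":-0.139,"y":-0.205,"z":0.055,"wx":0,"wy":0,"wz":0},{"x":-0.139,"y":-0.205,"z":0.055,"wx":0,"wy":0,"wz":0}]'
python3 -m handwheel '[{"x":0,"y":0,"z":0,"wx":0,"wy":0,"wz":0},{"x":0,"y":0,"z":0,"wx":0,"wy":0,"wz":0},{"x":0,"y":0,"z":0,"wx":0,"wy":0,"wz":0}]'
python3 - <<'E'
from h import *
go(B1+[0,0,.1],30);d=snap('side','side5.png'); print((px(d,[B1+[0,0,.054],B1+[0,0,.066]])-[330,150])*4);cv2.imwrite('pics/c8.png',cv2.resize(cv2.imread('pics/side5.png')[150:300,330:490],(640,600)))
E
```

```text
time: 10.1
position: [0.4469, -0.2952, 0.1048]
tool_rot: [-1.571, -2.71, 0.002]
ft_force: [-0.1, 1.6, -2.8]
grip_width: 0.359
grip_force: 40.0
time: 10.35
position: [0.4514, -0.2976, 0.1107]
tool_rot: [1.572, 2.717, 0.0]
ft_force: [0.4, 0.0, -1.8]
grip_width: 0.359
grip_force: 40.0
t 10.35 pos [ 0.4514 -0.2976  0.1107] F [ 0.4  0.  -1.8] w 0.0312 gf 40.0 shift [-0.0001  0.0004  0.0107]
yaw y 29.89 tilt 0.13 q7 1.23
wz -0.11
[[287.01929053 356.99005848]
 [289.26288441 337.63901164]]
```

View pics/c8.png

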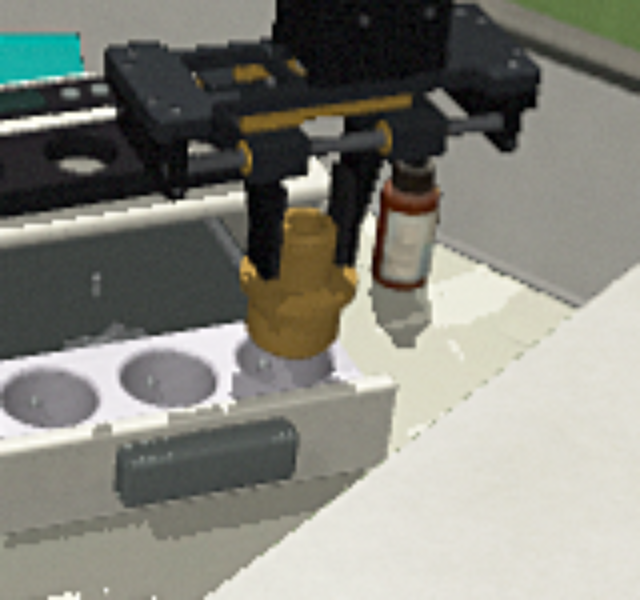

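The sleeve hangs over the right bore (nose at about 294,345, bore at about 284,360), roughly 2 mm off. Nudging and lowering.

```bash
python3 -m handwheel '[{"x":0.002,"y":0.002,"z":0,"wx":0,"wy":0,"wz":0},{"x":0.002,"y":0.002,"z":0.007,"wx":0,"wy":0,"wz":0},{"x":0.002,"y":0.002,"z":0.012,"wx":0,"wy":0,"wz":0},{"x":0.002,"y":0.002,"z":0.016,"wx":0,"wy":0,"wz":0},{"x":0.002,"y":0.002,"z":0.02,"wx":0,"wy":0,"wz":0},{"x":0.002,"y":0.002,"z":0.02,"wx":0,"wy":0,"wz":0}]'
python3 -c "
from h import *
go(B1+[0,0,.067],30)"
```

```text
time: 10.9
position: [0.4517, -0.2949, 0.089]
tool_rot: [1.574, 2.717, -0.001]
ft_force: [2.4, -1.0, -3.0]
grip_width: 0.359
grip_force: 40.0
t 10.9 pos [ 0.4517 -0.2949  0.089 ] F [ 2.4 -1.  -3. ] w 0.0312 gf 40.0 shift [-0.0023 -0.0012  0.022 ]
yaw y 29.85 tilt 0.08 q7 1.24
wz -0.15
```

```bash
python3 -m handwheel '[{"x":0,"y":0.0005,"z":0.006,"wx":0,"wy":0,"wz":0},{"x":0,"y":0.0005,"z":0.012,"wx":0,"wy":0,"wz":0},{"x":0,"y":0.0005,"z":0.016,"wx":0,"wy":0,"wz":0},{"x":0,"y":0.0005,"z":0.019,"wx":0,"wy":0,"wz":0},{"x":0,"y":0.0005,"z":0.021,"wx":0,"wy":0,"wz":0},{"x":0,"y":0.0005,"z":0.021,"wx":0,"wy":0,"wz":0}]'
python3 -c "
from h import *
go(B1+[0,0,.067],30)"
```

```text
time: 11.4
position: [0.4527, -0.2953, 0.069]
tool_rot: [1.573, 2.716, -0.0]
ft_force: [3.6, -3.1, 1.4]
grip_width: 0.357
grip_force: 40.0
t 11.4 pos [ 0.4527 -0.2953  0.069 ] F [ 3.6 -3.1  1.4] w 0.0311 gf 40.0 shift [-0.0014 -0.0018  0.002 ]
yaw y 29.84 tilt 0.16 q7 1.26
wz -0.16
```

```bash
python3 -m handwheel '[{"x":-0.001,"y":0,"z":0.003,"wx":0,"wy":0,"wz":0},{"x":-0.001,"y":0,"z":0.005,"wx":0,"wy":0,"wz":0},{"x":-0.001,"y":0,"z":0.007,"wx":0,"wy":0,"wz":0},{"x":-0.001,"y":0,"z":0.007,"wx":0,"wy":0,"wz":0}]'
python3 -c "
from h import *
go(B1+[0,0,.067],30)"
```

```text
time: 11.73
position: [0.4546, -0.2977, 0.0663]
tool_rot: [1.571, 2.714, 0.002]
ft_force: [-4.7, 2.7, 33.3]
grip_width: 0.357
grip_force: 40.0
t 11.73 pos [ 0.4546 -0.2977  0.0663] F [-4.7  2.7 33.3] w 0.0311 gf 40.0 shift [ 0.0016 -0.0023 -0.0008]
yaw y 29.86 tilt 0.31 q7 1.27
wz -0.14
```

```bash
python3 -m handwheel '[{"x":0,"y":0,"z":-0.004,"wx":0,"wy":0,"wz":0},{"x":0,"y":0,"z":-0.004,"wx":0,"wy":0,"wz":0},{"x":0,"y":0,"z":-0.004,"wx":0,"wy":0,"wz":0},{"x":0,"y":0,"z":-0.004,"wx":0,"wy":0,"wz":0},{"x":0,"y":0,"z":-0.004,"wx":0,"wy":0,"wz":0},{"x":0,"y":0,"z":-0.004,"wx":0,"wy":0,"wz":0}]' 0.065
python3 -m handwheel '[{"x":0,"y":0,"z":-0.03,"wx":0,"wy":0,"wz":0},{"x":0,"y":0,"z":-0.07,"wx":0,"wy":0,"wz":0},{"x":0,"y":0,"z":-0.1,"wx":0,"wy":0,"wz":0},{"x":0.138,"y":0.31,"z":-0.12,"wx":0,"wy":0,"wz":0},{"x":0.138,"y":0.31,"z":-0.12,"wx":0,"wy":0,"wz":0},{"x":0.138,"y":0.31,"z":-0.12,"wx":0,"wy":0,"wz":0}]'
python3 - <<'E'
from h import *
go([.6332,.0438,.15],30);d=snap('side','side6.png'); cv2.imwrite('pics/c9.png',cv2.resize(cv2.imread('pics/side6.png')[170:370,230:450],(660,600)))
print((px(d,[B1+[0,0,.09],[.6332,.0438,.068]])-[230,170])*3)
E
```

```text
time: 12.23
position: [0.4515, -0.2947, 0.0647]
tool_rot: [-1.573, -2.717, 0.0]
ft_force: [0.1, -0.8, -0.3]
grip_width: 0.7
grip_force: 0.0
time: 12.73
position: [0.5265, -0.1935, 0.1737]
tool_rot: [1.576, 2.716, 0.003]
ft_force: [1.1, 0.7, 0.2]
grip_width: 0.748
grip_force: 0.0
t 12.73 pos [ 0.5265 -0.1935  0.1737] F [1.1 0.7 0.2] w 0.0651 gf 0.0 shift [0.1531 0.2103 0.0241]
yaw y 29.74 tilt 0.12 q7 0.96
wz -0.26
[[520.37104894 163.64429916]
 [ 91.67251289 504.38323505]]
```

View pics/c9.png

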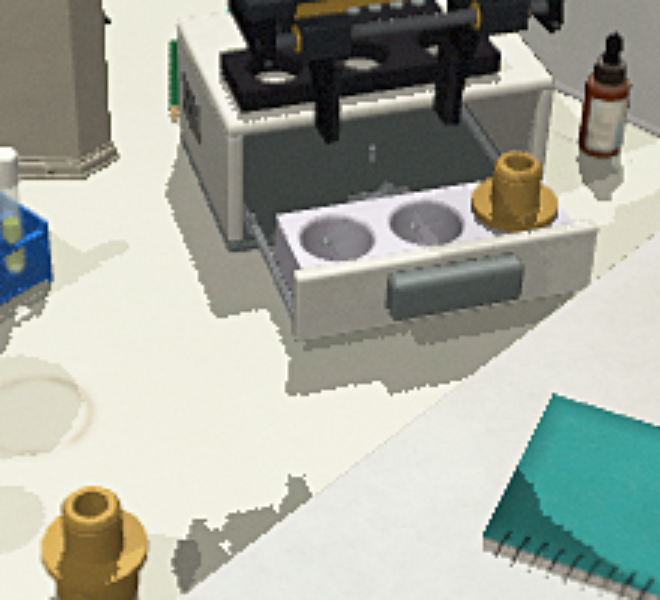

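The sleeve sits flush in the right bore (flange flat on the block). The second sleeve is still at crop (91,500). Fetching it.

```bash
python3 -m handwheel '[{"x":0.153,"y":0.21,"z":0,"wx":0,"wy":0,"wz":0},{"x":0.153,"y":0.21,"z":0,"wx":0,"wy":0,"wz":0},{"x":0.153,"y":0.21,"z":0,"wx":0,"wy":0,"wz":0},{"x":0.153,"y":0.21,"z":0,"wx":0,"wy":0,"wz":0},{"x":0.153,"y":0.21,"z":0,"wx":0,"wy":0,"wz":0},{"x":0.153,"y":0.21,"z":0.03,"wx":0,"wy":0,"wz":0},{"x":0.153,"y":0.21,"z":0.06,"wx":0,"wy":0,"wz":0},{"x":0.153,"y":0.21,"z":0.06,"wx":0,"wy":0,"wz":0},{"x":0.153,"y":0.21,"z":0.06,"wx":0,"wy":0,"wz":0},{"x":0.153,"y":0.21,"z":0.06,"wx":0,"wy":0,"wz":0}]'
python3 -c "
from h import *
go([.633,.044,.044],30)"
```

```text
time: 13.62
position: [0.6316, 0.041, 0.1132]
tool_rot: [1.576, 2.717, -0.002]
ft_force: [0.3, -0.0, 1.0]
grip_width: 0.748
grip_force: 0.0
t 13.62 pos [0.6316 0.041  0.1132] F [ 0.3 -0.   1. ] w 0.0651 gf 0.0 shift [0.002  0.0027 0.0692]
yaw y 29.77 tilt 0.09 q7 0.61
wz -0.23
```

```bash
python3 -m handwheel '[{"x":0.002,"y":0.003,"z":0.0,"wx":0,"wy":0,"wz":0},{"x":0.002,"y":0.003,"z":0.025,"wx":0,"wy":0,"wz":0},{"x":0.002,"y":0.003,"z":0.045,"wx":0,"wy":0,"wz":0},{"x":0.002,"y":0.003,"z":0.06,"wx":0,"wy":0,"wz":0},{"x":0.002,"y":0.003,"z":0.068,"wx":0,"wy":0,"wz":0},{"x":0.002,"y":0.003,"z":0.068,"wx":0,"wy":0,"wz":0},{"x":0.002,"y":0.003,"z":0.068,"wx":0,"wy":0,"wz":0}]'
python3 -m handwheel '[{"x":0,"y":0,"z":0,"wx":0,"wy":0,"wz":0},{"x":0,"y":0,"z":0,"wx":0,"wy":0,"wz":0},{"x":0,"y":0,"z":0,"wx":0,"wy":0,"wz":0},{"x":0,"y":0,"z":0,"wx":0,"wy":0,"wz":0},{"x":0,"y":0,"z":0,"wx":0,"wy":0,"wz":0},{"x":0,"y":0,"z":0,"wx":0,"wy":0,"wz":0},{"x":0,"y":0,"z":0,"wx":0,"wy":0,"wz":0},{"x":0,"y":0,"z":0,"wx":0,"wy":0,"wz":0},{"x":0,"y":0,"z":0,"wx":0,"wy":0,"wz":0},{"x":0,"y":0,"z":0,"wx":0,"wy":0,"wz":0}]' 0.02 40
python3 -c "
from h import *
go(B3+[0.002,0.001,.165],30)"
```

```text
time: 14.2
position: [0.634, 0.0453, 0.0462]
tool_rot: [1.575, 2.717, 0.002]
ft_force: [0.0, 0.5, 0.4]
grip_width: 0.749
grip_force: 0.0
time: 15.03
position: [0.6333, 0.0462, 0.045]
tool_rot: [1.574, 2.719, 0.0]
ft_force: [-0.8, -0.1, 1.6]
grip_width: 0.355
grip_force: 40.0
t 15.03 pos [0.6333 0.0462 0.045 ] F [-0.8 -0.1  1.6] w 0.0309 gf 40.0 shift [-0.2075 -0.2023 -0.1201]
yaw y 29.86 tilt 0.01 q7 0.64
wz -0.14
```

```bash
python3 -m handwheel '[{"x":0,"y":0,"z":-0.02,"wx":0,"wy":0,"wz":0},{"x":0,"y":0,"z":-0.06,"wx":0,"wy":0,"wz":0},{"x":0,"y":0,"z":-0.09,"wx":0,"wy":0,"wz":0},{"x":0,"y":0,"z":-0.12,"wx":0,"wy":0,"wz":0},{"x":-0.207,"y":-0.202,"z":-0.12,"wx":0,"wy":0,"wz":0},{"x":-0.207,"y":-0.202,"z":-0.12,"wx":0,"wy":0,"wz":0},{"x":-0.207,"y":-0.202,"z":-0.12,"wx":0,"wy":0,"wz":0},{"x":-0.207,"y":-0.202,"z":-0.12,"wx":0,"wy":0,"wz":0},{"x":-0.207,"y":-0.202,"z":-0.12,"wx":0,"wy":0,"wz":0},{"x":-0.207,"y":-0.202,"z":-0.12,"wx":0,"wy":0,"wz":0}]'
python3 -c "
from h import *
go(B3+[0.002,0.001,.11],30)"
```

```text
time: 15.87
position: [0.5698, -0.1976, 0.1645]
tool_rot: [-1.573, -2.719, -0.0]
ft_force: [1.7, -1.0, -1.7]
grip_width: 0.357
grip_force: 40.0
t 15.87 pos [ 0.5698 -0.1976  0.1645] F [ 1.7 -1.  -1.7] w 0.031 gf 40.0 shift [-0.0278 -0.0258  0.0545]
yaw y 29.88 tilt 0.03 q7 1.0
wz -0.12
```

```bash
python3 -m handwheel '[{"x":-0.028,"y":-0.026,"z":0,"wx":0,"wy":0,"wz":0},{"x":-0.028,"y":-0.026,"z":0.02,"wx":0,"wy":0,"wz":0},{"x":-0.028,"y":-0.026,"z":0.045,"wx":0,"wy":0,"wz":0},{"x":-0.028,"y":-0.026,"z":0.055,"wx":0,"wy":0,"wz":0},{"x":-0.028,"y":-0.026,"z":0.055,"wx":0,"wy":0,"wz":0},{"x":-0.028,"y":-0.026,"z":0.055,"wx":0,"wy":0,"wz":0}]'
python3 -c "
from h import *
go(B3+[0.002,0.001,.089],30)"
```

```text
time: 16.37
position: [0.5621, -0.2324, 0.1093]
tool_rot: [-1.572, -2.718, 0.001]
ft_force: [-0.3, -0.8, -1.5]
grip_width: 0.356
grip_force: 40.0
t 16.37 pos [ 0.5621 -0.2324  0.1093] F [-0.3 -0.8 -1.5] w 0.0309 gf 40.0 shift [-0.0014 -0.0018  0.0203]
yaw y 29.93 tilt 0.1 q7 1.1
wz -0.07
```

```bash
python3 -m handwheel '[{"x":-0.001,"y":-0.0015,"z":0,"wx":0,"wy":0,"wz":0},{"x":-0.001,"y":-0.0015,"z":0.007,"wx":0,"wy":0,"wz":0},{"x":-0.001,"y":-0.0015,"z":0.012,"wx":0,"wy":0,"wz":0},{"x":-0.001,"y":-0.0015,"z":0.016,"wx":0,"wy":0,"wz":0},{"x":-0.001,"y":-0.0015,"z":0.02,"wx":0,"wy":0,"wz":0},{"x":-0.001,"y":-0.0015,"z":0.02,"wx":0,"wy":0,"wz":0}]'
python3 -c "
from h import *
go(B3+[0.002,0.001,.089],30)"
```

```text
time: 16.87
position: [0.561, -0.2337, 0.0889]
tool_rot: [-1.572, -2.718, -0.001]
ft_force: [-0.7, 1.8, -1.0]
grip_width: 0.356
grip_force: 40.0
t 16.87 pos [ 0.561  -0.2337  0.0889] F [-0.7  1.8 -1. ] w 0.031 gf 40.0 shift [-0.0008 -0.0003 -0.0001]
yaw y 29.9 tilt 0.12 q7 1.11
wz -0.1
```

Entering the bore freely. Pressing home.

```bash
python3 -m handwheel '[{"x":0,"y":0,"z":0.006,"wx":0,"wy":0,"wz":0},{"x":0,"y":0,"z":0.012,"wx":0,"wy":0,"wz":0},{"x":0,"y":0,"z":0.016,"wx":0,"wy":0,"wz":0},{"x":0,"y":0,"z":0.019,"wx":0,"wy":0,"wz":0},{"x":0,"y":0,"z":0.021,"wx":0,"wy":0,"wz":0},{"x":0,"y":0,"z":0.023,"wx":0,"wy":0,"wz":0},{"x":0,"y":0,"z":0.025,"wx":0,"wy":0,"wz":0},{"x":0,"y":0,"z":0.026,"wx":0,"wy":0,"wz":0},{"x":0,"y":0,"z":0.026,"wx":0,"wy":0,"wz":0}]'
python3 -c "
from h import *
go(B3+[0.002,0.001,.067],30)"
```

```text
time: 17.62
position: [0.5633, -0.2367, 0.0668]
tool_rot: [1.572, 2.715, 0.001]
ft_force: [-5.5, 2.5, 16.2]
grip_width: 0.359
grip_force: 40.0
t 17.62 pos [ 0.5633 -0.2367  0.0668] F [-5.5  2.5 16.2] w 0.0313 gf 40.0 shift [ 0.003  -0.0007 -0.0002]
yaw y 29.85 tilt 0.27 q7 1.13
wz -0.15
```

```bash
python3 -m handwheel '[{"x":0.001,"y":0,"z":0.002,"wx":0,"wy":0,"wz":0},{"x":0.001,"y":0,"z":0.003,"wx":0,"wy":0,"wz":0},{"x":0.001,"y":0,"z":0.003,"wx":0,"wy":0,"wz":0}]'
python3 -m handwheel '[{"x":0,"y":0,"z":-0.004,"wx":0,"wy":0,"wz":0},{"x":0,"y":0,"z":-0.006,"wx":0,"wy":0,"wz":0},{"x":0,"y":0,"z":-0.006,"wx":0,"wy":0,"wz":0},{"x":0,"y":0,"z":-0.006,"wx":0,"wy":0,"wz":0},{"x":0,"y":0,"z":-0.006,"wx":0,"wy":0,"wz":0},{"x":0,"y":0,"z":-0.006,"wx":0,"wy":0,"wz":0}]' 0.065
python3 -m handwheel '[{"x":0,"y":0,"z":-0.03,"wx":0,"wy":0,"wz":0},{"x":0,"y":0,"z":-0.07,"wx":0,"wy":0,"wz":0},{"x":0,"y":0,"z":-0.1,"wx":0,"wy":0,"wz":0},{"x":0,"y":0.04,"z":-0.12,"wx":0,"wy":0,"wz":7},{"x":0,"y":0.08,"z":-0.14,"wx":0,"wy":0,"wz":14},{"x":0,"y":0.12,"z":-0.14,"wx":0,"wy":0,"wz":21},{"x":0,"y":0.16,"z":-0.14,"wx":0,"wy":0,"wz":28},{"x":0,"y":0.2,"z":-0.14,"wx":0,"wy":0,"wz":35},{"x":0,"y":0.2,"z":-0.14,"wx":0,"wy":0,"wz":42},{"x":0,"y":0.2,"z":-0.14,"wx":0,"wy":0,"wz":49}]' 0.085
python3 - <<'E'
from h import *
go([.5694,-.3552,.2],-60)
a=snap('side','side7.png')['image'];b=snap('top','top7.png')['image']
c=np.hstack([cv2.resize(a[150:270,310:450],(467,400),interpolation=cv2.INTER_CUBIC),cv2.resize(b[200:350,320:440],(320,400),interpolation=cv2.INTER_CUBIC)]);cv2.imwrite('pics/c10.png',c[:,:,::-1])
E
```

```text
time: 17.87
position: [0.5641, -0.2381, 0.0667]
tool_rot: [1.571, 2.71, 0.0]
ft_force: [-5.6, 1.1, 28.4]
grip_width: 0.354
grip_force: 40.1
time: 18.37
position: [0.5607, -0.2339, 0.0661]
tool_rot: [-1.574, -2.718, 0.001]
ft_force: [1.0, -0.6, 0.5]
grip_width: 0.7
grip_force: 0.0
time: 19.2
position: [0.7366, -0.1304, 0.2037]
tool_rot: [-2.559, -1.821, 0.004]
ft_force: [-0.5, -1.3, 0.5]
grip_width: 0.973
grip_force: 0.0
t 19.2 pos [ 0.7366 -0.1304  0.2037] F [-0.5 -1.3  0.5] w 0.0847 gf 0.0 shift [-0.2672 -0.0843  0.0042]
yaw y -19.13 tilt 0.17 q7 0.09
wz 40.87
```

View pics/c10.png

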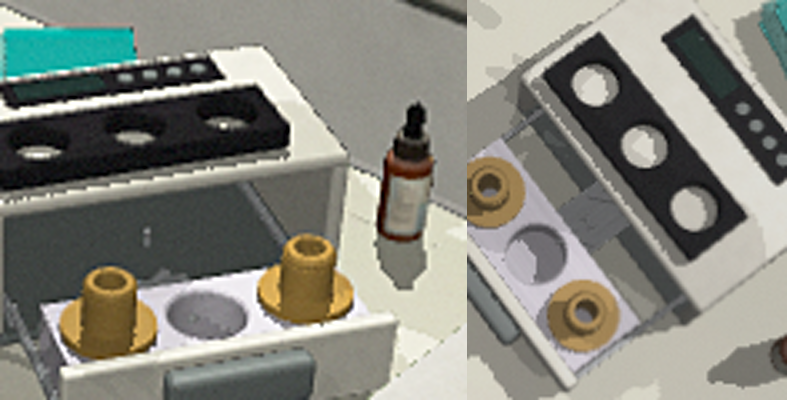

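Both sleeves are flush in the outer bores and the middle bore is empty. Neck tops are at (490,185) and (585,313) in the right pane, with the cover holes at (596,85), (644,147) and (694,209).

```bash
python3 - <<'E'
from h import *
d=snap('top'); e=snap('side')
q=lambda p:np.array([((u-467)/2.667+320,v/2.667+200) for u,v in p])
r=lambda p:np.array([(u/3.333+310,v/3.333+150) for u,v in p])
for c,f,N,H in((d,q,[(490,185),(585,313)],[(596,85),(644,147),(694,209)]),(e,r,[(110,278),(310,247)],[(40,143),(134,127),(229,115)])):
    n=at(c,f(N),.090); h=at(c,f(H),.122)
    yw=lambda v:np.degrees(np.arctan2(v[1],v[0])).round(2)
    print('necks',n[:,:2].round(4),'mid',n.mean(0).round(4),'yaw',yw(n[0]-n[1]),np.linalg.norm(n[0]-n[1]).round(4))
    print('cover',h.mean(0).round(4),'yaw',yw(h[0]-h[2]),np.linalg.norm(h[0]-h[2]).round(4),'delta',(n.mean(0)-h.mean(0)).round(4))
E
```

```text
necks [[ 0.5592 -0.2341]
 [ 0.4503 -0.2956]] mid [ 0.5048 -0.2648  0.09  ] yaw 29.45 0.1251
cover [ 0.5694 -0.3553  0.122 ] yaw 30.44 0.1227 delta [-0.0646  0.0905 -0.032 ]
necks [[ 0.5613 -0.2376]
 [ 0.4529 -0.2988]] mid [ 0.5071 -0.2682  0.09  ] yaw 29.42 0.1245
cover [ 0.5714 -0.3539  0.122 ] yaw 30.64 0.1239 delta [-0.0643  0.0857 -0.032 ]
```

```bash
python3 -m handwheel '[{"x":-0.267,"y":-0.084,"z":0,"wx":0,"wy":0,"wz":40.4},{"x":-0.267,"y":-0.084,"z":0,"wx":0,"wy":0,"wz":40.4},{"x":-0.267,"y":-0.084,"z":0,"wx":0,"wy":0,"wz":40.4},{"x":-0.267,"y":-0.084,"z":0,"wx":0,"wy":0,"wz":40.4},{"x":-0.267,"y":-0.084,"z":0,"wx":0,"wy":0,"wz":40.4},{"x":-0.267,"y":-0.084,"z":0,"wx":0,"wy":0,"wz":40.4},{"x":-0.267,"y":-0.084,"z":0,"wx":0,"wy":0,"wz":40.4},{"x":-0.267,"y":-0.084,"z":0.03,"wx":0,"wy":0,"wz":40.4},{"x":-0.267,"y":-0.084,"z":0.05,"wx":0,"wy":0,"wz":40.4},{"x":-0.267,"y":-0.084,"z":0.05,"wx":0,"wy":0,"wz":40.4}]' 0.085
python3 -c "
from h import *
go([.5704,-.3546,.109],-59.5)"
```

```text
time: 20.23
position: [0.5648, -0.358, 0.1531]
tool_rot: [-3.026, -0.824, 0.004]
ft_force: [-0.3, 1.8, 0.2]
grip_width: 0.976
grip_force: 0.0
t 20.23 pos [ 0.5648 -0.358   0.1531] F [-0.3  1.8  0.2] w 0.0849 gf 0.0 shift [0.0067 0.0002 0.0441]
yaw y -59.55 tilt 0.37 q7 -0.14
wz -0.05
```

```bash
python3 -m handwheel '[{"x":0,"y":0,"z":0,"wx":0,"wy":0,"wz":0},{"x":0.002,"y":0,"z":0.015,"wx":0,"wy":0,"wz":0},{"x":0.002,"y":0,"z":0.03,"wx":0,"wy":0,"wz":0},{"x":0.002,"y":0,"z":0.036,"wx":0,"wy":0,"wz":0},{"x":0.002,"y":0,"z":0.036,"wx":0,"wy":0,"wz":0},{"x":0.002,"y":0,"z":0.036,"wx":0,"wy":0,"wz":0}]'
python3 -c "
from h import *
go([.5704,-.3546,.109],-59.5)"
```

```text
time: 20.73
position: [0.5692, -0.3578, 0.1204]
tool_rot: [-3.031, -0.826, 0.001]
ft_force: [0.4, -0.2, 0.2]
grip_width: 0.978
grip_force: 0.0
t 20.73 pos [ 0.5692 -0.3578  0.1204] F [ 0.4 -0.2  0.2] w 0.0851 gf 0.0 shift [ 0.0026 -0.0021  0.0114]
yaw y -59.51 tilt 0.05 q7 -0.13
wz -0.01
```

```bash
python3 -m handwheel '[{"x":0.002,"y":-0.002,"z":0.006,"wx":0,"wy":0,"wz":0},{"x":0.002,"y":-0.002,"z":0.01,"wx":0,"wy":0,"wz":0},{"x":0.002,"y":-0.002,"z":0.01,"wx":0,"wy":0,"wz":0},{"x":0.002,"y":-0.002,"z":0.01,"wx":0,"wy":0,"wz":0}]'
python3 -c "
from h import *
go([.5704,-.3546,.109],-59.5)"
python3 -m handwheel '[{"x":0.002,"y":0,"z":0,"wx":0,"wy":0,"wz":0},{"x":0.002,"y":0,"z":0,"wx":0,"wy":0,"wz":0},{"x":0.002,"y":0,"z":0,"wx":0,"wy":0,"wz":0},{"x":0.002,"y":0,"z":0,"wx":0,"wy":0,"wz":0},{"x":0.002,"y":0,"z":0,"wx":0,"wy":0,"wz":0},{"x":0.002,"y":0,"z":0,"wx":0,"wy":0,"wz":0},{"x":0.002,"y":0,"z":0,"wx":0,"wy":0,"wz":0},{"x":0.002,"y":0,"z":0,"wx":0,"wy":0,"wz":0}]' 0.045 40
python3 -c "
from h import *
go([.507,-.265,.16],-60.5)"
```

```text
time: 21.07
position: [0.57, -0.3551, 0.1107]
tool_rot: [-3.031, -0.826, 0.0]
ft_force: [0.5, -0.1, 0.9]
grip_width: 0.98
grip_force: 0.0
t 21.07 pos [ 0.57   -0.3551  0.1107] F [ 0.5 -0.1  0.9] w 0.0852 gf 0.0 shift [ 0.0006 -0.0003  0.0017]
yaw y -59.53 tilt 0.02 q7 -0.13
wz -0.03
time: 21.73
position: [0.5718, -0.3547, 0.111]
tool_rot: [3.031, 0.825, 0.0]
ft_force: [0.5, -1.6, 0.8]
grip_width: 0.637
grip_force: 40.0
t 21.73 pos [ 0.5718 -0.3547  0.111 ] F [ 0.5 -1.6  0.8] w 0.0554 gf 40.0 shift [-0.0104 -0.1101 -0.0491]
yaw y -59.55 tilt 0.04 q7 -0.13
wz 0.95
```

```bash
python3 -m handwheel '[{"x":0,"y":0,"z":-0.015,"wx":0,"wy":0,"wz":0},{"x":0,"y":0,"z":-0.035,"wx":0,"wy":0,"wz":0},{"x":-0.003,"y":-0.03,"z":-0.035,"wx":0,"wy":0,"wz":0.5},{"x":-0.006,"y":-0.06,"z":-0.03,"wx":0,"wy":0,"wz":1},{"x":-0.009,"y":-0.09,"z":-0.015,"wx":0,"wy":0,"wz":1},{"x":-0.0105,"y":-0.11,"z":0.0,"wx":0,"wy":0,"wz":1},{"x":-0.0105,"y":-0.11,"z":0.005,"wx":0,"wy":0,"wz":1},{"x":-0.0105,"y":-0.11,"z":0.005,"wx":0,"wy":0,"wz":1},{"x":-0.0105,"y":-0.11,"z":0.005,"wx":0,"wy":0,"wz":1}]'
python3 - <<'E'
from h import *
go([.507,-.265,.105],-60.5)
a=snap('side','side8.png')['image'];b=snap('top','top8.png')['image']
c=np.hstack([cv2.resize(a[160:280,310:450],(467,400),interpolation=cv2.INTER_CUBIC),cv2.resize(b[200:350,300:420],(320,400),interpolation=cv2.INTER_CUBIC)]);cv2.imwrite('pics/c11.png',c[:,:,::-1])
E
```

```text
time: 22.48
position: [0.5075, -0.2651, 0.1067]
tool_rot: [3.038, 0.799, 0.001]
ft_force: [0.5, 0.5, -1.8]
grip_width: 0.637
grip_force: 40.0
t 22.48 pos [ 0.5075 -0.2651  0.1067] F [ 0.5  0.5 -1.8] w 0.0555 gf 40.0 shift [-0.0004 -0.0004  0.0017]
yaw y -60.52 tilt 0.06 q7 -0.27
wz -0.02
```

View pics/c11.png

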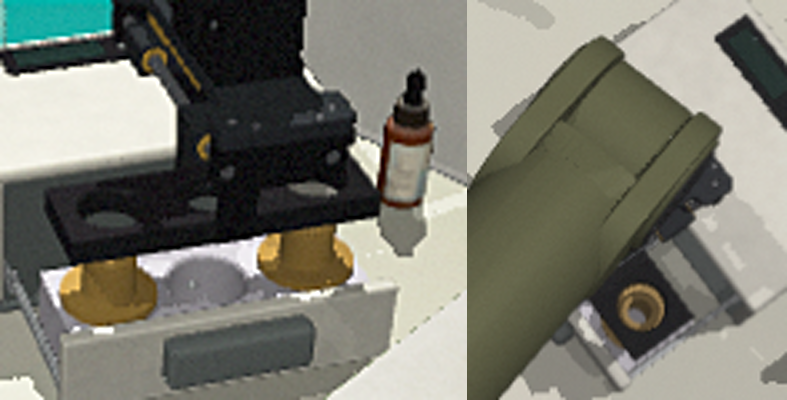

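The right neck shows inside the cover's right hole in the top pane (about 641,309) and the plate looks level. Lowering gently.

```bash
python3 -m handwheel '[{"x":0,"y":0,"z":0.005,"wx":0,"wy":0,"wz":0},{"x":0,"y":0,"z":0.01,"wx":0,"wy":0,"wz":0},{"x":0,"y":0,"z":0.014,"wx":0,"wy":0,"wz":0},{"x":0,"y":0,"z":0.018,"wx":0,"wy":0,"wz":0},{"x":0,"y":0,"z":0.018,"wx":0,"wy":0,"wz":0}]'
python3 -c "
from h import *
go([.507,-.265,.066],-60.5)"
```

```text
time: 23.0
position: [0.5063, -0.2646, 0.0867]
tool_rot: [-3.038, -0.798, 0.002]
ft_force: [-0.6, -0.9, -2.8]
grip_width: 0.637
grip_force: 40.0
t 23.0 pos [ 0.5063 -0.2646  0.0867] F [-0.6 -0.9 -2.8] w 0.0554 gf 40.0 shift [0.0005 0.0007 0.0207]
yaw y -60.56 tilt 0.1 q7 -0.25
wz -0.06
```

```bash
python3 -m handwheel '[{"x":0,"y":0,"z":0.006,"wx":0,"wy":0,"wz":0},{"x":0,"y":0,"z":0.012,"wx":0,"wy":0,"wz":0},{"x":0,"y":0,"z":0.016,"wx":0,"wy":0,"wz":0},{"x":0,"y":0,"z":0.02,"wx":0,"wy":0,"wz":0},{"x":0,"y":0,"z":0.022,"wx":0,"wy":0,"wz":0},{"x":0,"y":0,"z":0.023,"wx":0,"wy":0,"wz":0},{"x":0,"y":0,"z":0.023,"wx":0,"wy":0,"wz":0}]'
python3 -c "
from h import *
go([.507,-.265,.065],-60.5)"
```

```text
time: 23.58
position: [0.5069, -0.2648, 0.0649]
tool_rot: [-3.038, -0.799, -0.0]
ft_force: [-0.7, -0.0, 1.1]
grip_width: 0.635
grip_force: 40.0
t 23.58 pos [ 0.5069 -0.2648  0.0649] F [-0.7 -0.   1.1] w 0.0553 gf 40.0 shift [-0.      0.0002 -0.0001]
yaw y -60.54 tilt 0.02 q7 -0.23
wz -0.04
```

```bash
python3 -m handwheel '[{"x":0,"y":0,"z":0.002,"wx":0,"wy":0,"wz":0},{"x":0,"y":0,"z":0.002,"wx":0,"wy":0,"wz":0}]'
python3 -m handwheel '[{"x":0,"y":0,"z":0,"wx":0,"wy":0,"wz":0},{"x":0,"y":0,"z":0,"wx":0,"wy":0,"wz":0},{"x":0,"y":0,"z":-0.002,"wx":0,"wy":0,"wz":0},{"x":0,"y":0,"z":-0.002,"wx":0,"wy":0,"wz":0},{"x":0,"y":0,"z":-0.002,"wx":0,"wy":0,"wz":0},{"x":0,"y":0,"z":-0.002,"wx":0,"wy":0,"wz":0}]' 0.08
python3 -m handwheel '[{"x":0,"y":0,"z":-0.02,"wx":0,"wy":0,"wz":0},{"x":0,"y":0,"z":-0.05,"wx":0,"wy":0,"wz":0},{"x":0,"y":0,"z":-0.09,"wx":0,"wy":0,"wz":0},{"x":0,"y":0,"z":-0.13,"wx":0,"wy":0,"wz":0},{"x":0.04,"y":0,"z":-0.14,"wx":0,"wy":0,"wz":-7},{"x":0.08,"y":0,"z":-0.14,"wx":0,"wy":0,"wz":-14},{"x":0.12,"y":0,"z":-0.14,"wx":0,"wy":0,"wz":-21},{"x":0.16,"y":0,"z":-0.14,"wx":0,"wy":0,"wz":-28},{"x":0.2,"y":0,"z":-0.14,"wx":0,"wy":0,"wz":-35},{"x":0.2,"y":-0.02,"z":-0.14,"wx":0,"wy":0,"wz":-42}]'
python3 - <<'E'
from h import *
go([.45,-.165,.2],30)
a=snap('side','side9.png')['image'];b=snap('top','top9.png')['image']
c=np.hstack([cv2.resize(a[160:280,310:450],(467,400),interpolation=cv2.INTER_CUBIC),cv2.resize(b[230:350,310:406],(320,400),interpolation=cv2.INTER_CUBIC)]);cv2.imwrite('pics/c12.png',c[:,:,::-1])
E
```

```text
time: 23.75
position: [0.5075, -0.2657, 0.0648]
tool_rot: [3.038, 0.798, 0.002]
ft_force: [-3.6, 2.2, 11.9]
grip_width: 0.637
grip_force: 40.0
time: 24.25
position: [0.507, -0.2648, 0.0648]
tool_rot: [3.038, 0.799, 0.0]
ft_force: [-0.5, 1.0, -0.5]
grip_width: 0.908
grip_force: 0.0
time: 25.08
position: [0.678, -0.1443, 0.1998]
tool_rot: [2.537, 1.85, -0.006]
ft_force: [-1.4, 3.6, -2.6]
grip_width: 0.921
grip_force: 0.0
t 25.08 pos [ 0.678  -0.1443  0.1998] F [-1.4  3.6 -2.6] w 0.0801 gf 0.0 shift [-0.0893 -0.2108  0.0003]
yaw y -17.78 tilt 0.24 q7 0.14
wz -47.78
```

View pics/c12.png

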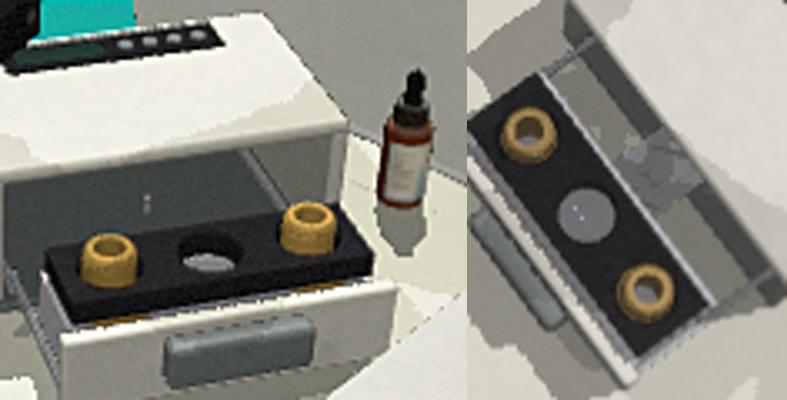

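The cover lies flat with both necks through it, in both views. Going in front of the bar with the fingers shut.

```bash
python3 -m handwheel '[{"x":-0.1155,"y":-0.189,"z":0,"wx":0,"wy":0,"wz":-7},{"x":-0.1155,"y":-0.189,"z":0,"wx":0,"wy":0,"wz":-14},{"x":-0.1155,"y":-0.189,"z":0,"wx":0,"wy":0,"wz":-21},{"x":-0.1155,"y":-0.189,"z":0,"wx":0,"wy":0,"wz":-28},{"x":-0.1155,"y":-0.189,"z":0,"wx":0,"wy":0,"wz":-35},{"x":-0.1155,"y":-0.189,"z":0,"wx":0,"wy":0,"wz":-42},{"x":-0.1155,"y":-0.189,"z":0,"wx":0,"wy":0,"wz":-47.8},{"x":-0.1155,"y":-0.189,"z":0,"wx":0,"wy":0,"wz":-47.8},{"x":-0.1155,"y":-0.189,"z":0,"wx":0,"wy":0,"wz":-47.8},{"x":-0.1155,"y":-0.189,"z":0,"wx":0,"wy":0,"wz":-47.8}]' 0 20
python3 -c "
from h import *
go(O-.15*HX+[0,0,.042],30)"
```

```text
time: 26.02
position: [0.4555, -0.1986, 0.2049]
tool_rot: [1.593, 2.708, -0.0]
ft_force: [0.2, 0.2, 0.1]
grip_width: 0.245
grip_force: 0.0
t 26.02 pos [ 0.4555 -0.1986  0.2049] F [0.2 0.2 0.1] w 0.0213 gf 0.0 shift [-0.0018  0.0075  0.1629]
yaw y 29.07 tilt 0.02 q7 0.85
wz -0.93
```

```bash
python3 -m handwheel '[{"x":-0.001,"y":0.006,"z":0.0,"wx":0,"wy":0,"wz":-0.9},{"x":-0.001,"y":0.006,"z":0.0,"wx":0,"wy":0,"wz":-0.9},{"x":-0.001,"y":0.006,"z":0.0,"wx":0,"wy":0,"wz":-0.9}]'
python3 -c "
from h import *
go(O-.15*HX+[0,0,.042],30)"
python3 -m handwheel '[{"x":0,"y":0,"z":0.04,"wx":0,"wy":0,"wz":0},{"x":0,"y":0,"z":0.08,"wx":0,"wy":0,"wz":0},{"x":0,"y":0,"z":0.12,"wx":0,"wy":0,"wz":0},{"x":0,"y":0,"z":0.15,"wx":0,"wy":0,"wz":0},{"x":0,"y":0,"z":0.158,"wx":0,"wy":0,"wz":0},{"x":0,"y":0,"z":0.158,"wx":0,"wy":0,"wz":0},{"x":0,"y":0,"z":0.158,"wx":0,"wy":0,"wz":0}]'
python3 -c "
from h import *
go(O-.142*HX+[0,0,.042],30)"
```

```text
time: 26.27
position: [0.4616, -0.1962, 0.2046]
tool_rot: [-1.567, -2.723, 0.003]
ft_force: [-0.4, 0.8, 0.3]
grip_width: 0.04
grip_force: 0.0
t 26.27 pos [ 0.4616 -0.1962  0.2046] F [-0.4  0.8  0.3] w 0.0035 gf 0.0 shift [-0.001   0.0012  0.1626]
yaw y 30.16 tilt 0.09 q7 0.88
wz 0.16
time: 26.85
position: [0.4617, -0.197, 0.0477]
tool_rot: [1.567, 2.722, -0.001]
ft_force: [0.5, 0.6, 0.3]
grip_width: 0.002
grip_force: 0.0
t 26.85 pos [ 0.4617 -0.197   0.0477] F [0.5 0.6 0.3] w 0.0002 gf 0.0 shift [-0.0083  0.0013  0.0057]
yaw y 30.14 tilt 0.07 q7 1.08
wz 0.14
```

```bash
python3 -m handwheel '[{"x":-0.006,"y":0,"z":0.004,"wx":0,"wy":0,"wz":0},{"x":-0.013,"y":0,"z":0.004,"wx":0,"wy":0,"wz":0},{"x":-0.021,"y":0,"z":0.004,"wx":0,"wy":0,"wz":0},{"x":-0.03,"y":0,"z":0.004,"wx":0,"wy":0,"wz":0},{"x":-0.039,"y":0,"z":0.004,"wx":0,"wy":0,"wz":0},{"x":-0.048,"y":0,"z":0.004,"wx":0,"wy":0,"wz":0},{"x":-0.057,"y":0,"z":0.004,"wx":0,"wy":0,"wz":0},{"x":-0.066,"y":0,"z":0.004,"wx":0,"wy":0,"wz":0},{"x":-0.075,"y":0,"z":0.004,"wx":0,"wy":0,"wz":0},{"x":-0.082,"y":0,"z":0.004,"wx":0,"wy":0,"wz":0}]'
python3 -c "
from h import *
go(O-.0435*HX+[0,0,.042],30);print(ctrl.get_state()['ft_force']@HX)"
```

```text
time: 27.68
position: [0.5029, -0.2659, 0.0442]
tool_rot: [-1.564, -2.722, -0.006]
ft_force: [-4.4, 7.2, 6.4]
grip_width: 0.002
grip_force: 3.9
t 27.68 pos [ 0.5029 -0.2659  0.0442] F [-4.4  7.2  6.4] w 0.0002 gf 3.9 shift [-0.0266 -0.      0.0021]
yaw y 30.23 tilt 0.26 q7 1.27
wz 0.23
-8.425095843360275
```

```bash
python3 -m handwheel '[{"x":-0.006,"y":0,"z":0,"wx":0,"wy":0,"wz":0},{"x":-0.012,"y":0,"z":0,"wx":0,"wy":0,"wz":0},{"x":-0.017,"y":0,"z":0,"wx":0,"wy":0,"wz":0},{"x":-0.021,"y":0,"z":0,"wx":0,"wy":0,"wz":0},{"x":-0.024,"y":0,"z":0,"wx":0,"wy":0,"wz":0},{"x":-0.026,"y":0,"z":0,"wx":0,"wy":0,"wz":0},{"x":-0.026,"y":0,"z":0,"wx":0,"wy":0,"wz":0}]'
python3 -c "
from h import *
go(O-.0435*HX+[0,0,.042],30);print(ctrl.get_state()['ft_force']@HX)"
```

```text
time: 28.27
position: [0.5155, -0.2879, 0.0442]
tool_rot: [-1.564, -2.721, -0.006]
ft_force: [-4.8, 6.8, 6.6]
grip_width: 0.005
grip_force: 4.0
t 28.27 pos [ 0.5155 -0.2879  0.0442] F [-4.8  6.8  6.6] w 0.0005 gf 4.0 shift [-0.0012  0.0002  0.0022]
yaw y 30.23 tilt 0.29 q7 1.31
wz 0.23
-8.310760260628232
```

Still spring force only; creeping to the stop.

```bash
python3 -m handwheel '[{"x":-0.003,"y":0,"z":0,"wx":0,"wy":0,"wz":0},{"x":-0.005,"y":0,"z":0,"wx":0,"wy":0,"wz":0},{"x":-0.006,"y":0,"z":0,"wx":0,"wy":0,"wz":0},{"x":-0.006,"y":0,"z":0,"wx":0,"wy":0,"wz":0}]'
python3 -c "
from h import *
go(O-.0435*HX+[0,0,.042],30);print(ctrl.get_state()['ft_force']@HX)"
```

```text
time: 28.6
position: [0.516, -0.2887, 0.0441]
tool_rot: [-1.557, -2.713, -0.013]
ft_force: [-13.4, 15.9, 17.0]
grip_width: 0.01
grip_force: 10.4
t 28.6 pos [ 0.516  -0.2887  0.0441] F [-13.4  15.9  17. ] w 0.0009 gf 10.4 shift [-0.0002  0.0002  0.0021]
yaw y 30.3 tilt 0.89 q7 1.31
wz 0.3
-20.41706276586294
```

At the stop (20 N, no further motion). Letting go gently and backing off.

```bash
python3 -m handwheel '[{"x":0.006,"y":0,"z":0,"wx":0,"wy":0,"wz":0},{"x":0.011,"y":0,"z":0,"wx":0,"wy":0,"wz":0},{"x":0.016,"y":0,"z":0,"wx":0,"wy":0,"wz":0},{"x":0.03,"y":0,"z":0,"wx":0,"wy":0,"wz":0},{"x":0.05,"y":0,"z":-0.02,"wx":0,"wy":0,"wz":0},{"x":0.06,"y":0,"z":-0.06,"wx":0,"wy":0,"wz":0},{"x":0.06,"y":0,"z":-0.1,"wx":0,"wy":0,"wz":0},{"x":0.06,"y":0.03,"z":-0.13,"wx":0,"wy":0,"wz":0},{"x":0.06,"y":0.07,"z":-0.15,"wx":0,"wy":0,"wz":0},{"x":0.06,"y":0.11,"z":-0.16,"wx":0,"wy":0,"wz":0}]'
python3 -m handwheel '[{"x":0,"y":0.04,"z":0,"wx":0,"wy":0,"wz":0},{"x":0.0,"y":0.08,"z":0,"wx":0,"wy":0,"wz":0},{"x":0.0,"y":0.1,"z":0,"wx":0,"wy":0,"wz":0},{"x":0.0,"y":0.1,"z":0,"wx":0,"wy":0,"wz":0},{"x":0.0,"y":0.1,"z":0,"wx":0,"wy":0,"wz":0},{"x":0.0,"y":0.1,"z":0,"wx":0,"wy":0,"wz":0}]'
python3 - <<'E'
from h import *
go([0.5,-.2,.2])
a=snap('side','side10.png')['image'];b=snap('top','top10.png')['image']
c=np.hstack([cv2.resize(a[150:270,300:440],(467,400),interpolation=cv2.INTER_CUBIC),cv2.resize(b[210:330,320:416],(320,400),interpolation=cv2.INTER_CUBIC)]);cv2.imwrite('pics/c13.png',c[:,:,::-1])
E
```

```text
time: 29.43
position: [0.5833, -0.1912, 0.2075]
tool_rot: [1.566, 2.713, 0.006]
ft_force: [0.8, -1.2, 1.1]
grip_width: 0.009
grip_force: 0.0
time: 29.93
position: [0.6665, -0.1412, 0.2026]
tool_rot: [1.569, 2.72, -0.002]
ft_force: [-0.3, 0.2, -0.2]
grip_width: 0.005
grip_force: 0.0
t 29.93 pos [ 0.6665 -0.1412  0.2026] F [-0.3  0.2 -0.2] w 0.0004 gf 0.0 shift [ 0.0325 -0.1736  0.0026]
yaw y 30.06 tilt 0.12 q7 0.95
```

View pics/c13.png

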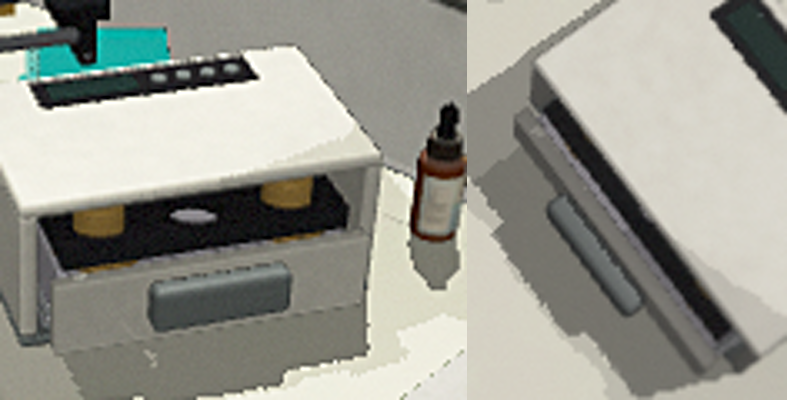

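The drawer stays shut, with the bar end at full-image (346,271), matching the start at (345,272). The cover is flat over the sleeves and the robot is clear.

```bash
python3 -c "
from bench import ctrl
print(ctrl.close_job())"
```

```text
the job is handed in; nothing more can be done
None
```

The job is handed in at about 30 s of robot time: both sleeves present are pressed home in the outer bores, the cover lies flat on their flanges, and the drawer is held shut by its catch. The robot is clear and I never touched the beaker, jar or dropper, though the hand-in returned no verdict.

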